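# Tip the hex nuts out of a divided stock organiser

## Task

The plywood organiser is held in its cradle by a steel stop slide: lift the slide out of the middle notch, shift it along the rail and drop it fully into the notch on either side, and leave it there. Then pick up the organiser by its post and tip it towards the corner of the compartment that holds the two hex nuts, so that both nuts slide out of that open corner into the aluminium pan and everything else stays in the organiser. Finally set the organiser back down flat in its cradle with its lug next to the rail as before, let go, and leave the jar, wrench and brush alone; do not pick the nuts out with the gripper.

Things in the scene. Friction and masses are not known exactly. Their poses are not given: they have to be found in the camera images.
- cradle: Fixed grey base, origin on the table under the centre of its plate, z up. Plate 188 x 188 mm, top at z = 6 mm; low lips, to z = 12 mm, on its four sides, inner faces 88 mm from the centre (6 mm clearance round the organiser). Along its -x side runs the dark steel stop rail.
- notch (a point): Middle notch of the cradle's rail: centre of its mouth, at x = -125, y = 0, z = 24 mm of the cradle (axes as the cradle's). The rail runs along y, 30 mm wide, 138 mm long, top at z = 24 mm; three notches (square pockets 18 x 18 mm, open at the top, 18 mm deep) at y = -50, 0, +50 mm with solid teeth between.
- organiser: Loose square plywood organiser, 164 x 164 mm, about 0.4 kg empty, origin under the centre of its floor (4 mm thick); starts on the cradle's plate, axes parallel to the cradle's. Walls and two crossing dividers 4 mm thick, to z = 40 mm. Four compartments 76 x 76 mm, centred at x = +-40, y = +-40 mm. At each outer corner both walls are left out for 36 mm, open down to the floor.
- post_top (a point): Centre of the top of the organiser's handle, a 24 x 24 mm square upright post at its centre, sides parallel to its x and y, top 95 mm above its underside. Held level nothing slides; tipped diagonally towards a corner, the stock of that compartment slides out of the open corner (starts at 26 to 36 degrees, empty at 45 to 50), while the rest runs against walls and dividers.
- lug (a point): Centre of the top of the steel lug on the organiser's -x wall, at x = -92, y = 0, z = 16 mm of the organiser; the lug spans x = -82 to -102 mm, 24 mm in y, z = 10 to 16 mm.
- stop: Loose steel stop slide, 80 g, in the middle notch, axes as the cradle's. Origin: centre of the tongue's foot, 10 mm above the table when seated. Tongue 12 x 12 mm (foot 9 x 9), 14 mm long; above it a shoulder that rests on the rail's top and an arm, 16 mm wide, z = 14 to 20 mm, that reaches to x = +36 mm, 2 mm above the lug. Raise it 14 mm or more to leave a notch; one notch along it clears the lug.
- tab (a point): Centre of the top of the stop slide's upright grip tab, at z = 72 mm of the slide; the tab is 24 mm (x) by 12 mm (y), from z = 20 to 72 mm; pinch it across y.
- nut1: Hex nut, 22 mm across flats, 11 mm high, 28 g, dark hole; origin at the centre of its underside. It lies flat on the floor of one of the four compartments (any), with nut2 beside it.
- nut2: The second hex nut, alike, in the same compartment.
- pan: Fixed open aluminium pan, 170 (x) x 210 (y) x 40 mm high, wall 3 mm, origin under the centre of its floor, z up.
- jar: Bystander: amber glass jar, 56 mm across, 85 mm high, origin under its centre. Leave alone.
- wrench: Bystander: wrench lying on the table beyond the work. Leave alone.
- brush: Bystander: hand brush lying on the table beyond the work. Leave alone.
- disc1: Plain round steel disc without a hole, 26 mm across, 6 mm high, origin under its centre; in another compartment, as a pair. Stays in the organiser.
- disc2: Plain round steel disc without a hole, 26 mm across, 6 mm high, origin under its centre; in another compartment, as a pair. Stays in the organiser.
- key1: Plain steel key bar, 12 x 30 x 10 mm, origin under its centre; in another compartment, as a pair. Stays in the organiser.
- key2: Plain steel key bar, 12 x 30 x 10 mm, origin under its centre; in another compartment, as a pair. Stays in the organiser.
- angle1: Small steel angle bracket, 22 x 22 mm, 20 mm high, origin under its centre; in another compartment, as a pair. Stays in the organiser.
- angle2: Small steel angle bracket, 22 x 22 mm, 20 mm high, origin under its centre; in another compartment, as a pair. Stays in the organiser.
Not all that is in view belongs to the job. There is more than one size of the stop; the job needs the middle-sized.

How it is judged:
By the outcome, as a careful person would: the job done as asked, in the order asked, and still so for the second after the job is handed in, with the robot touching nothing.
It also fails if it takes over 67 s, if anything falls off the work surface, if the arm or the gripper's body presses on something with over 40 N, if the wrist force passes 120 N, or if a joint passes its speed limit or range.

## Robot

A 7-joint arm with a two-finger parallel gripper is mounted at the origin on the work surface. World frame = base frame: x ahead of the robot, y to its left, z up, the work surface at z = 0. Lengths are in m, angles in rad, forces in N, time in s.
With the tool pointing down it reaches from about 0.375 to 0.925 m from the base axis. Payload 3.1 kg.
Tool frame: the origin (TCP) lies on the mounting face of the last link; the fingertips stand 173 mm ahead of it and the grasp point (between the pads) lies 155 mm ahead of it (arm.pinch_z is the distance from the TCP to the grasp point, in m); y points along the fingers, x is the direction in which the jaws open and shut, and the axes are right-handed (so a half turn about y gives the same grasp; the last joint's range is limited). The gripper opens to 85 mm and grips with 20 to 120 N. Pads are 22 mm wide; open, the fingers measure 114 mm over their backs; the gripper's body (76 mm by 85 mm) begins 54 mm behind the grasp point. The pads swing forward as they close: fully open they stand 13 mm farther back than shut.
Start: joints at [-1.203, 0.383, 0.044, 1.598, -0.018, 1.161, -0.05], TCP at [0.292, 0.581, 0.405] pointing down, gripper open.
Joint ranges: [-2.61, 2.61], [-0.41, 2.15], [-1.48, 1.57], [0, 2.5], [-1.57, 4.71], [0.05, 1.97], [-2.85, 2.85]. Speed limits (rad/s): [2.79, 2.79, 3.14, 3.14, 3.14, 3.14, 3.14].

## Interface

Orientations are given as a rotation vector (axis times angle).
In Python, from rig import monitor, optics, order, arm gives the robot as it stands.
- The arm moves only by the tool jog_arm, never from a script. Its argument "series" is a list of rows, each a list of 6 numbers: the shift along the tool's x, y, z in m, then the turn, a rotation vector about the tool's x, y, z in degrees. In form: [[dx, dy, dz, rx, ry, rz], ...]. A call has 1 to 10 rows; each row is the pose to reach, as a shift and turn from the pose commanded when the call began, along the tool's axes at that moment; what a row does not reach only later rows make up. A row lasts 1/8 s, in which the tool goes at most 62.5 mm and 10.7 degrees, less where a joint would pass 70% of its speed; a pose out of reach is approached as far as the arm can. A call with a gripper value outside its range is refused whole. "gripper" is the opening, from 0 (shut) to 1 (fully open), set as the call begins (left out, the last holds). The fingers move at their own pace and stop on an object; "force" is the grip in N (left out, the last holds). Time passes only in rows, so rows that repeat a pose let the fingers close. It gives the time, the measured TCP pose, the force and the opening at its end, in the units of the state.
- monitor.read_state(): the state, without advancing time (a new reading comes with each control period).
- optics.get_image(name): name is "scene" or "side" or "wrist"; returns a dict with "image" (400x640x3 uint8, red, green, blue), "fx", "fy", "cx", "cy" (pixels), "k1" (the pictures are not rectified: a ray, as slopes to the right and down, at radius r is drawn at 1 + k1 r^2 times it, then the intrinsics apply), "rvec" (rotation vector, rad) and "tvec" (3), from world to camera coordinates, as OpenCV has them; the wrist camera has in their place "T_tool_cam" (4x4, takes a point from camera to tool coordinates, whose origin is the TCP and whose axes are the tool frame's). Camera axes: x right, y down, z forward; pixel columns grow to the right and rows downward; lengths in m; the calibration is good to about 2 mm. A picture is of the moment at which its call begins: read the wrist's pose just before it. There is no depth.
- order.sign_off(): hands the job in, once; it reports no verdict.
The state is a dict: "clock": time; "joint_positions": joint angles; "joint_velocities": joint speeds; "tau": joint torques, N m; "tcp_pos": TCP position; "ee_rot": TCP orientation; "wrist_force": force on the tool from outside, world axes, zero at the start; "torque": the same for the moment, N m; "finger_gap": finger opening in m.
Only numpy, scipy, OpenCV 4.12 (cv2) and the standard library are available. Lean on these libraries where they do the work, as an engineer would, in place of code of your own. Each camera call takes 0.05 s, during which the arm holds its last target.

## Working session

There is one attempt and no reset: what is moved stays moved. The work goes in short steps, Python scripts to look and compute and a tool call to move; the robot and the scene stay as the last step left them, time stands still between calls to the robot, and variables do not carry over. Pictures are saved under pics/ and viewed, and the job is handed in when it is done.

Besides the shell and the picture viewer there is one more tool, called after "Request:" as name(argument=value, ...) on one line, values as JSON. jog_arm: Moves the arm, as the interface text tells. Its arguments: {"type":"object","properties":{"series":{"type":"array"},"gripper":{"type":"number"},"force":{"type":"number"}},"required":["series"]}

```bash
ls; mkdir -p pics; cat > h.py <<'E'
import numpy as np, cv2
from scipy.spatial.transform import Rotation as R
from rig import monitor, optics, order, arm
def snap(n,fn):
    s=monitor.read_state(); d=optics.get_image(n)
    cv2.imwrite('pics/'+fn+'.png',d['image'][:,:,::-1])
    np.save('pics/'+fn+'.npy',{'s':s,'d':d},allow_pickle=True); return s,d
def load(fn):
    o=np.load('pics/'+fn+'.npy',allow_pickle=True).item(); return o['s'],o['d']
def cam(s,d):
    if 'rvec' in d:
        Rm=R.from_rotvec(np.ravel(d['rvec'])).as_matrix(); t=np.ravel(d['tvec']); return Rm.T,-Rm.T@t
    T=np.eye(4);T[:3,:3]=R.from_rotvec(s['ee_rot']).as_matrix();T[:3,3]=s['tcp_pos'];T=T@np.array(d['T_tool_cam']); return T[:3,:3],T[:3,3]
def ray(s,d,u,v):
    K=np.array([[d['fx'],0,d['cx']],[0,d['fy'],d['cy']],[0,0,1.]])
    p=cv2.undistortPoints(np.array([[[u,v]]],float),K,np.array([d['k1'],0,0,0.])).ravel()
    A,c=cam(s,d); return c,A@np.array([p[0],p[1],1])
def onz(s,d,u,v,z):
    c,r=ray(s,d,u,v); return c+r*(z-c[2])/r[2]
def proj(s,d,P):
    K=np.array([[d['fx'],0,d['cx']],[0,d['fy'],d['cy']],[0,0,1.]])
    A,c=cam(s,d); q=A.T@(np.array(P)-c); x=q[:2]/q[2]; f=1+d['k1']*(x@x); return np.array([d['fx']*x[0]*f+d['cx'],d['fy']*x[1]*f+d['cy']])
E
python3 - <<'E'
from h import *
print(monitor.read_state()); print([a for a in dir(arm) if a[0]!='_'])
for n in ['scene','side','wrist']:
    s,d=snap(n,n+'0'); print(n,d['k1'],d['fx'],cam(s,d)[1])
E
```

```text
pics
{'clock': 0.0, 'joint_positions': array([-1.20279576,  0.38386782,  0.04386157,  1.59962208, -0.01785671,
        1.16119017, -0.04988853]), 'joint_velocities': array([ 0.00089159,  0.00079448,  0.00205929, -0.0004934 , -0.00032645,
        0.00167905, -0.00158115]), 'tau': array([-1.40742318e-04, -4.33475196e+01,  1.02418821e+00, -2.49502373e+01,
        1.06271522e-02,  1.14758068e-02, -8.07151572e-07]), 'tcp_pos': array([0.29171908, 0.58030296, 0.4032435 ]), 'ee_rot': array([-1.39584546, -0.85809702,  0.86167689]), 'wrist_force': array([-0.47177555, -0.13140954, -0.87810039]), 'torque': array([0.04092147, 0.00073061, 0.02440902]), 'finger_gap': 0.08539338335285923}
['PlanningError', 'pinch_z']
scene -0.07955232127360158 394.89709948898457 [1.04236329 0.32800588 0.67830575]
side 0.0025248329776756348 444.42432882604936 [ 0.40638011 -0.56403509  0.72563611]
wrist -0.07540865795455622 346.42267833282364 [0.21934132 0.61729725 0.37269287]
```

View pics/scene0.png

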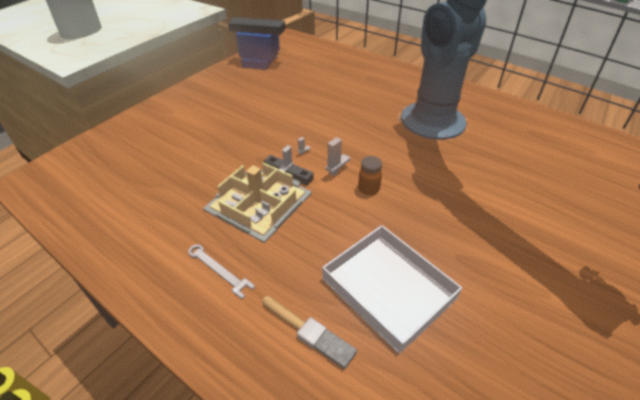

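View pics/side0.png

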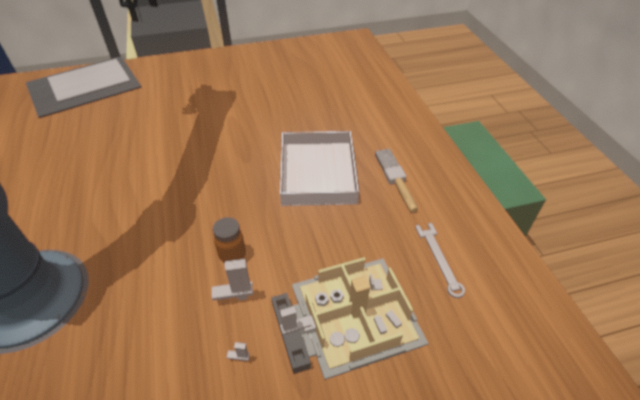

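View pics/wrist0.png

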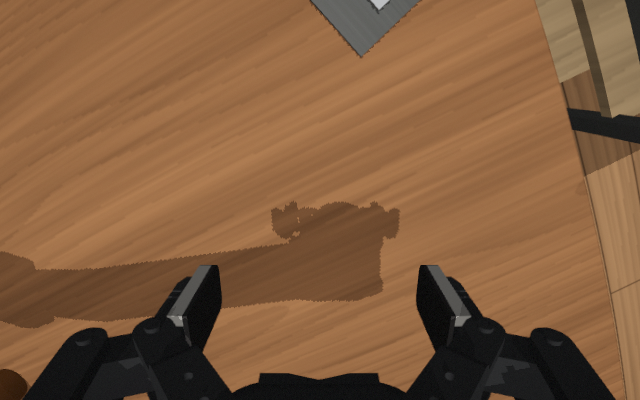

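```bash
python3 - <<'E'
from h import *
s=monitor.read_state(); print(R.from_rotvec(s['ee_rot']).as_matrix().round(3))
s,d=load('wrist0');print(np.array(d['T_tool_cam']).round(3))
E
```

```text
[[ 0.449 -0.001 -0.894]
 [ 0.894 -0.002  0.449]
 [-0.002 -1.    -0.   ]]
[[ 1.     0.    -0.     0.001]
 [ 0.    -0.316  0.949  0.031]
 [-0.    -0.949 -0.316  0.081]
 [ 0.     0.     0.     1.   ]]
```

```bash
python3 - <<'E'
from h import *
s,d=load('side0');im=d['image'][200:390,200:450,::-1]
cv2.imwrite('pics/c1.png',cv2.resize(im,None,fx=3.1,fy=3.1,interpolation=cv2.INTER_CUBIC))
s,d=load('scene0');im=d['image'][120:250,190:390,::-1]
cv2.imwrite('pics/c2.png',cv2.resize(im,None,fx=4,fy=4,interpolation=cv2.INTER_CUBIC))
E
```

```text
(no output)
```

View pics/c1.png

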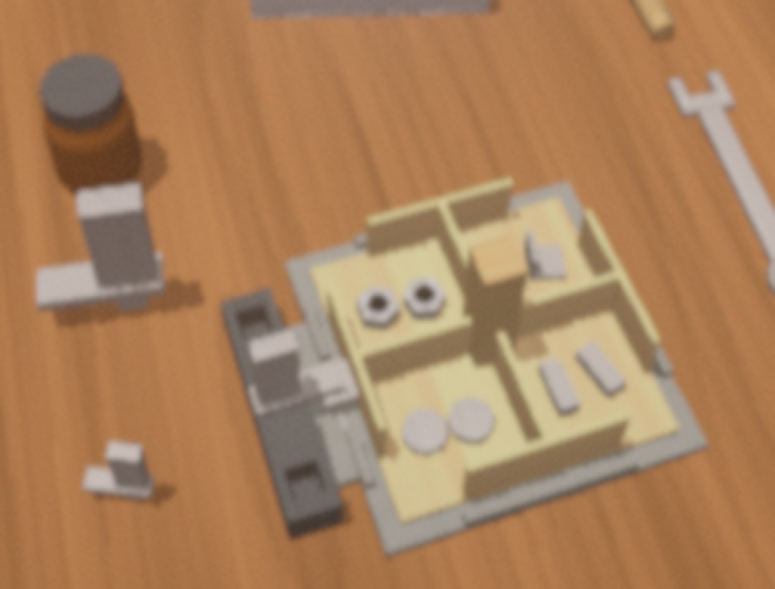

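View pics/c2.png

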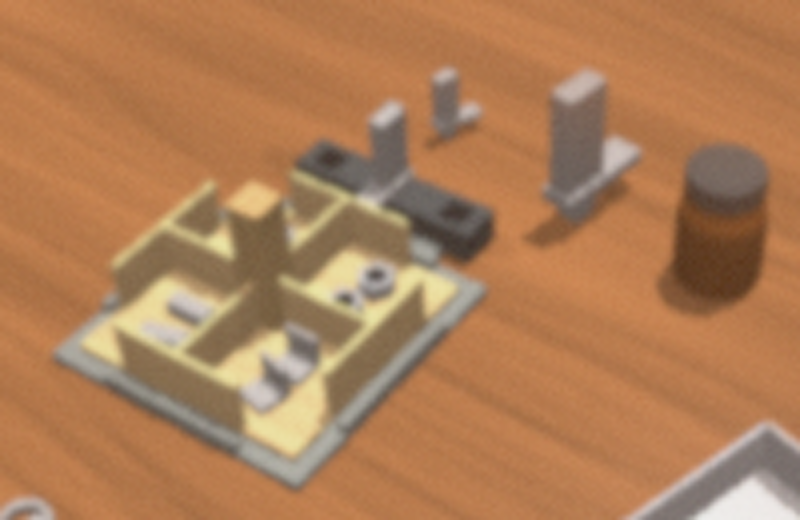

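```bash
cat >> h.py <<'E'
def tri(obs):
    A=np.zeros((3,3));b=np.zeros(3)
    for s,d,u,v in obs:
        c,r=ray(s,d,u,v); r=r/np.linalg.norm(r); P=np.eye(3)-np.outer(r,r); A+=P;b+=P@c
    return np.linalg.solve(A,b)
E
python3 - <<'E'
from h import *
S=load('side0');C=load('scene0')
f=lambda x,y:(200+x/3.1,200+y/3.1); g=lambda x,y:(190+x/4,120+y/4)
pt=tri([(*S,*f(498,256)),(*C,*g(255,198))]); tb=tri([(*S,*f(274,348)),(*C,*g(388,115))]);print('post',pt,'tab',tb)
print('small tab',tri([(*S,*f(126,450)),(*C,*g(446,74))]),'big',tri([(*S,*f(110,200)),(*C,*g(580,87))]),'jar',tri([(*S,*f(82,90)),(*C,*g(727,165))]))
for n,(x,y) in dict(TL=(288,263),BL=(387,553),BR=(706,443),TR=(572,182)).items(): print(n,onz(*S,*f(x,y),.006).round(4))
for n,(x,y) in dict(L=(55,353),B=(297,487),R=(487,288)).items(): print('sc',n,onz(*C,*g(x,y),.006).round(4))
for n,(x,y) in dict(m50=(300,480),p50=(255,315)).items(): print('notch',n,onz(*S,*f(x,y),.024).round(4))
# pan corners in side (rim z=.04)
for n,(u,v) in dict(tl=(282,133),tr=(354,131),br=(357,193),bl=(280,193)).items(): print('pan',n,onz(*S,u,v,.04).round(4))
for n,(u,v) in dict(a=(381,230),b=(461,290),c=(400,343),d=(323,273)).items(): print('panC',n,onz(*C,u,v,.04).round(4))
E
```

```text
post [ 0.58076461 -0.19563494  0.10153415] tab [ 0.45546029 -0.20360263  0.07831903]
small tab [ 0.37086831 -0.22491903  0.05068141] big [ 0.38772412 -0.10483154  0.10150356] jar [ 0.38142645 -0.00443095  0.08237917]
TL [ 0.4837 -0.111   0.006 ]
BL [ 0.493  -0.2969  0.006 ]
BR [ 0.6798 -0.2855  0.006 ]
TR [ 0.6726 -0.1004  0.006 ]
sc L [ 0.6784 -0.282   0.006 ]
sc B [ 0.6703 -0.0956  0.006 ]
sc R [ 0.4828 -0.1056  0.006 ]
notch m50 [ 0.4572 -0.2543  0.024 ]
notch p50 [ 0.4554 -0.1513  0.024 ]
pan tl [0.5543 0.2994 0.04  ]
pan tr [0.7278 0.2602 0.04  ]
pan br [0.6658 0.0554 0.04  ]
pan bl [0.5062 0.0992 0.04  ]
panC a [0.5194 0.107  0.04  ]
panC b [0.5622 0.305  0.04  ]
panC c [0.7218 0.2599 0.04  ]
panC d [0.6811 0.0703 0.04  ]
```

Request:
jog_arm(series=[[-0.04, 0, -0.036, 0, 10, 0], [-0.08, 0, -0.071, 0, 20, 0], [-0.12, 0, -0.107, 0, 30, 0], [-0.16, 0, -0.143, 0, 40, 0], [-0.2, 0, -0.179, 0, 50, 0], [-0.24, 0, -0.214, 0, 60, 0], [-0.28, 0, -0.25, 0, 70, 0], [-0.32, 0, -0.286, 0, 80, 0], [-0.36, 0, -0.322, 0, 90, 0], [-0.4, 0, -0.357, 0, 100, 0]], gripper=0.6, force=60)

```text
clock: 1.4
tcp_pos: [0.4312, 0.0612, 0.4047]
ee_rot: [-1.51, 0.506, -0.506]
wrist_force: [1.2, 0.3, -0.7]
finger_gap: 0.0518
```

```bash
cat >> h.py <<'E'
def rel(P,xh,z_up=None,tilt=None,base=None):
    """row for target: P=world TCP, xh=heading deg of tool x (tool y down)"""
    s=monitor.read_state(); p0,R0=(s['tcp_pos'],R.from_rotvec(s['ee_rot'])) if base is None else base
    Rt=down(xh) if tilt is None else tilt*down(xh)
    t=R0.inv().apply(np.array(P)-p0); r=(R0.inv()*Rt).as_rotvec(degrees=True)
    return np.r_[t.round(4),r.round(2)].tolist()
def down(xh):
    a=np.radians(xh);x=np.array([np.cos(a),np.sin(a),0]);y=np.array([0,0,-1.]);return R.from_matrix(np.c_[x,y,np.cross(x,y)])
E
python3 - <<'E'
from h import *
s=monitor.read_state(); print({k:np.round(v,3) for k,v in s.items()}); print(rel([.5,-.2,.4],-86.8))
E
```

```text
{'clock': np.float64(1.4), 'joint_positions': array([-0.779, -0.062,  0.532,  2.108,  0.035,  1.087, -0.91 ]), 'joint_velocities': array([ 0.497,  0.02 ,  0.483, -0.033,  0.022, -0.004, -0.421]), 'tau': array([-1.8560e+00, -1.7841e+01, -1.5040e+00, -2.3224e+01,  2.0000e-03,
        1.9700e-01,  2.7300e-01]), 'tcp_pos': array([0.431, 0.061, 0.405]), 'ee_rot': array([-1.51 ,  0.506, -0.506]), 'wrist_force': array([ 1.227,  0.347, -0.709]), 'torque': array([ 0.033, -0.048,  0.032]), 'finger_gap': np.float64(0.052)}
[0.2121, 0.0045, -0.1671, -0.03, 49.78, -0.02]
```

Request:
jog_arm(series=[[0.042, 0.001, -0.034, 0, 10, 0], [0.085, 0.002, -0.067, 0, 20, 0], [0.127, 0.003, -0.1, 0, 30, 0], [0.17, 0.004, -0.134, 0, 40, 0], [0.212, 0.004, -0.167, 0, 49.8, 0], [0.212, 0.004, -0.167, 0, 49.8, 0], [0.212, 0.004, -0.167, 0, 49.8, 0]])

```text
clock: 2.28
tcp_pos: [0.5013, -0.1971, 0.4001]
ee_rot: [-1.238, 1.165, -1.162]
wrist_force: [-0.4, 0.7, -0.7]
finger_gap: 0.051
```

```bash
python3 - <<'E'
from h import *
s,d=snap('wrist','w1'); print({k:np.round(v,3) for k,v in s.items()}); print(s['tcp_pos'], rel([.5,-.2,.4],-86.8))
E
```

```text
{'clock': np.float64(2.275), 'joint_positions': array([-0.439,  0.227,  0.841,  1.902, -0.19 ,  1.096, -1.032]), 'joint_velocities': array([-0.022, -0.017, -0.027,  0.011,  0.001, -0.001, -0.001]), 'tau': array([ 9.5300e-01, -2.4661e+01,  5.3380e+00, -2.4035e+01,  1.0000e-01,
       -4.0000e-02, -1.0000e-03]), 'tcp_pos': array([ 0.501, -0.197,  0.4  ]), 'ee_rot': array([-1.238,  1.165, -1.162]), 'wrist_force': array([-0.354,  0.676, -0.694]), 'torque': array([0.039, 0.014, 0.046]), 'finger_gap': np.float64(0.051)}
[ 0.50131104 -0.19709674  0.40013788] [0.0037, 0.0001, -0.0017, 0.06, 0.44, -0.08]
```

View pics/w1.png

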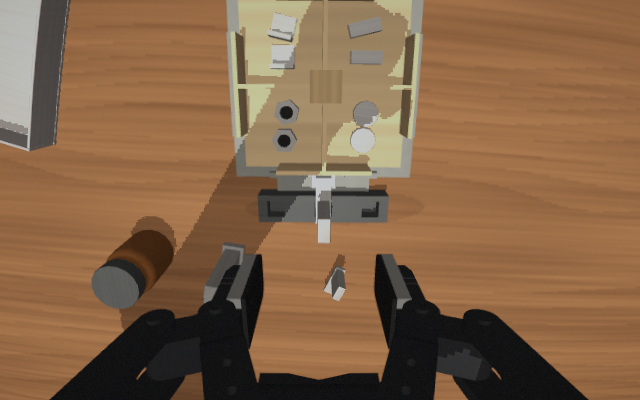

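```bash
python3 - <<'E'
from h import *
s,d=load('w1');im=d['image'][:,:,::-1]
cv2.imwrite('pics/w1a.png',cv2.resize(im[150:250,240:400],None,fx=5,fy=5,interpolation=cv2.INTER_CUBIC))
cv2.imwrite('pics/w1b.png',cv2.resize(im[0:190,210:440],None,fx=3.4,fy=3.1,interpolation=cv2.INTER_CUBIC))
E
```

```text
(no output)
```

View pics/w1a.png

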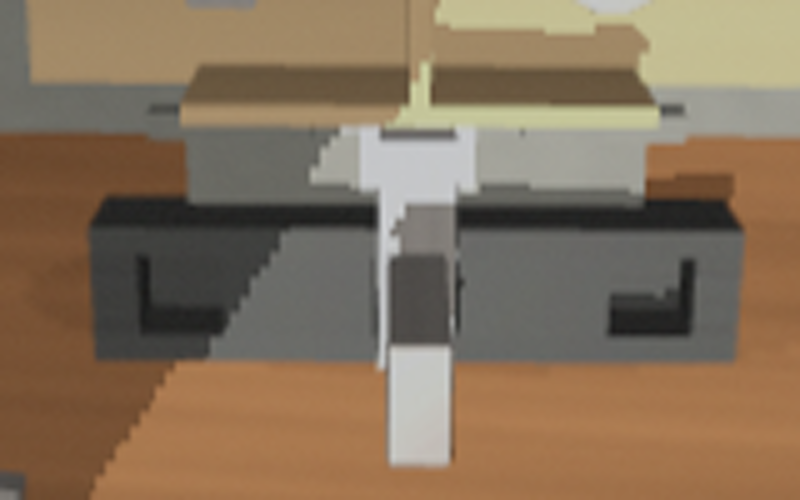

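View pics/w1b.png

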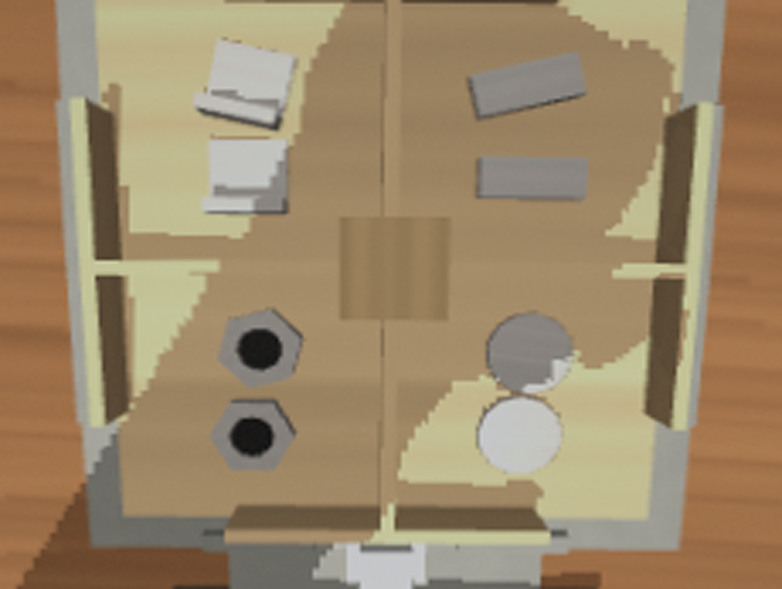

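```bash
python3 - <<'E'
from h import *
W=load('w1');S=load('side0');C=load('scene0')
a=lambda x,y:(240+x/5-.4,150+y/5-.4); b=lambda x,y:(210+x/3.4-.35,y/3.1-.35)
f=lambda x,y:(200+x/3.1-.35,200+y/3.1-.35); g=lambda x,y:(190+x/4-.4,120+y/4-.4)
T=[onz(*W,*a(*q),.082) for q in [(388,346),(452,346),(450,465),(389,465)]]
for t in T: print('tab',t.round(4))
print(np.mean(T,0))
for q in [(91,228),(742,228),(740,360),(95,360)]: print('rail',onz(*W,*a(*q),.024).round(4))
P=[onz(*W,*b(*q),.101) for q in [(340,218),(449,218),(449,319),(340,319)]]
for t in P: print('post',t.round(4))
print(np.mean(P,0))
for q in [(91,545),(680,548)]: print('plate',onz(*W,*b(*q),.006).round(4))
print('side/scene tab',onz(*S,*f(274,348),.082).round(4),onz(*C,*g(388,113),.082).round(4))
print('side/scene post',onz(*S,*f(498,258),.101).round(4),onz(*C,*g(255,200),.101).round(4))
E
```

```text
tab [ 0.4679 -0.1973  0.082 ]
tab [ 0.4686 -0.2087  0.082 ]
tab [ 0.4452 -0.21    0.082 ]
tab [ 0.4445 -0.1989  0.082 ]
[ 0.45655441 -0.20370233  0.082     ]
rail [ 0.4674 -0.1345  0.024 ]
rail [ 0.4759 -0.271   0.024 ]
rail [ 0.4461 -0.2744  0.024 ]
rail [ 0.4375 -0.1356  0.024 ]
post [ 0.5921 -0.1843  0.101 ]
post [ 0.5936 -0.2077  0.101 ]
post [ 0.5703 -0.2096  0.101 ]
post [ 0.5688 -0.1855  0.101 ]
[ 0.58122578 -0.19677209  0.101     ]
plate [ 0.4825 -0.1081  0.006 ]
plate [ 0.4931 -0.2962  0.006 ]
side/scene tab [ 0.4563 -0.2063  0.082 ] [ 0.4548 -0.2028  0.082 ]
side/scene post [ 0.5812 -0.1966  0.101 ] [ 0.5799 -0.196   0.101 ]
```

```bash
python3 - <<'E'
from h import *
s=monitor.read_state(); print(s['clock'],s['tcp_pos'],s['joint_velocities'].round(3)); print(rel([.4565,-.2038,.29],-86.6),rel([.4565,-.2038,.217],-86.6))
E
```

```text
2.325 [ 0.50144323 -0.1962225   0.40015266] [-0.014 -0.012 -0.013  0.005  0.003 -0.003  0.001]
[0.0049, 0.1102, -0.0452, 0.06, 0.24, -0.08] [0.005, 0.1832, -0.0452, 0.06, 0.24, -0.08]
```

Request:
jog_arm(series=[[0.003, 0.055, -0.022, 0, 0.2, 0], [0.005, 0.11, -0.045, 0, 0.2, 0], [0.005, 0.11, -0.045, 0, 0.2, 0], [0.005, 0.11, -0.045, 0, 0.2, 0], [0.005, 0.11, -0.045, 0, 0.2, 0]])

```text
clock: 2.95
tcp_pos: [0.4595, -0.2051, 0.2933]
ee_rot: [-1.234, 1.16, -1.168]
wrist_force: [-0.6, -0.4, -0.2]
finger_gap: 0.051
```

```bash
python3 - <<'E'
from h import *
s,d=snap('wrist','w2'); print(s['clock'],s['tcp_pos'],s['finger_gap'],s['joint_velocities'].round(3)); print(rel([.4565,-.2038,.217],-86.6))
E
```

```text
2.95 [ 0.45950852 -0.20511753  0.29327914] 0.05097944011204881 [ 0.003  0.001  0.004  0.002 -0.002 -0.     0.003]
[-0.0017, 0.0761, -0.003, -0.31, 0.03, 0.07]
```

View pics/w2.png

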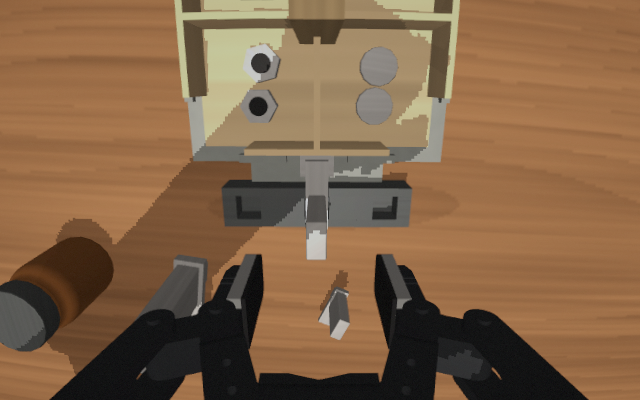

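Request:
jog_arm(series=[[-0.002, 0.01, -0.003, -0.3, 0, 0], [-0.002, 0.04, -0.003, -0.3, 0, 0], [-0.002, 0.076, -0.003, -0.3, 0, 0], [-0.002, 0.076, -0.003, -0.3, 0, 0], [-0.002, 0.076, -0.003, -0.3, 0, 0]])

```text
clock: 3.62
tcp_pos: [0.4542, -0.2038, 0.2154]
ee_rot: [-1.24, 1.17, -1.165]
wrist_force: [0.4, -0.5, 0.0]
finger_gap: 0.0513
```

```bash
python3 - <<'E'
from h import *
s,d=snap('wrist','w3'); print(s['clock'],s['tcp_pos'],s['wrist_force'],s['joint_velocities'].round(3)); print(rel([.4565,-.2038,.217],-86.6))
E
```

```text
3.625 [ 0.45417182 -0.20381566  0.21539443] [ 0.40085923 -0.48464975  0.03322072] [-0.004 -0.02   0.013 -0.013 -0.003 -0.003  0.003]
[-0.0, -0.0011, 0.002, 0.18, -0.09, 0.05]
```

View pics/w3.png

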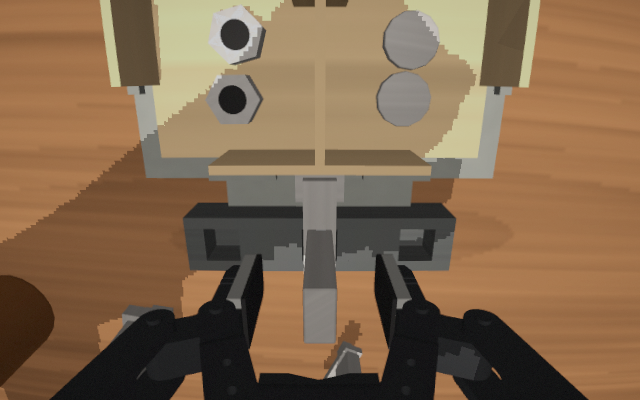

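Request:
jog_arm(series=[[0, 0, 0.002, 0, 0, 0], [0, 0, 0.002, 0, 0, 0], [0, 0, 0.002, 0, 0, 0], [0, 0, 0.002, 0, 0, 0], [0, 0, 0.002, 0, 0, 0]], gripper=0, force=60)

```text
clock: 4.3
tcp_pos: [0.4564, -0.2035, 0.2155]
ee_rot: [-1.239, 1.169, -1.165]
wrist_force: [-1.6, 0.5, 5.8]
finger_gap: 0.0116
```

```bash
python3 - <<'E'
from h import *
s=monitor.read_state(); print(s['clock'],s['tcp_pos'],s['finger_gap'],s['wrist_force'],s['joint_velocities'].round(3)); print(rel([.4595,-.2537,.240],-86.6))
E
```

```text
4.3 [ 0.45644581 -0.20353156  0.2155313 ] 0.011591279124062692 [-1.63083332  0.4789201   5.76536434] [ 0.002  0.     0.     0.001 -0.001 -0.    -0.001]
[0.0503, -0.0245, 0.0001, 0.2, -0.08, -0.0]
```

Request:
jog_arm(series=[[0, -0.01, 0, 0, 0, 0], [0, -0.025, 0, 0, 0, 0], [0, -0.025, 0, 0, 0, 0], [0, -0.025, 0, 0, 0, 0]])

```text
clock: 4.8
tcp_pos: [0.4559, -0.2032, 0.2398]
ee_rot: [-1.24, 1.17, -1.164]
wrist_force: [0.0, -0.2, -1.6]
finger_gap: 0.0112
```

```bash
python3 - <<'E'
from h import *
s,d=snap('wrist','w4'); print(s['clock'],s['tcp_pos'],s['finger_gap'],s['wrist_force']); print(rel([.4595,-.2537,.240],-86.6))
snap('side','s4')
im=load('s4')[1]['image'][200:390,200:450,::-1]
cv2.imwrite('pics/s4c.png',cv2.resize(im,None,fx=3,fy=3,interpolation=cv2.INTER_CUBIC))
E
```

```text
4.8 [ 0.45586882 -0.2031733   0.23980302] 0.011185697720573914 [ 0.03477595 -0.16727738 -1.59463279]
[0.0507, -0.0005, 0.0009, 0.32, -0.07, -0.02]
```

View pics/w4.png

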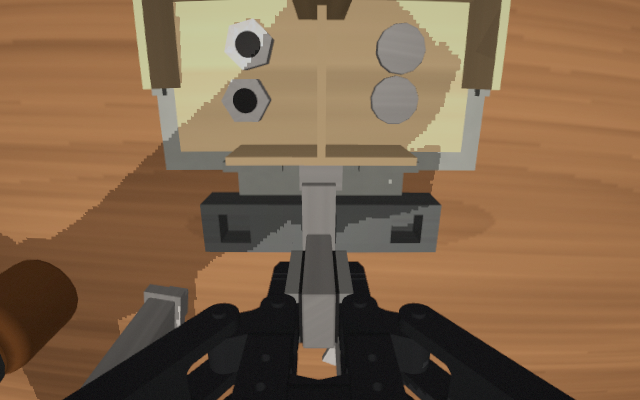

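View pics/s4c.png

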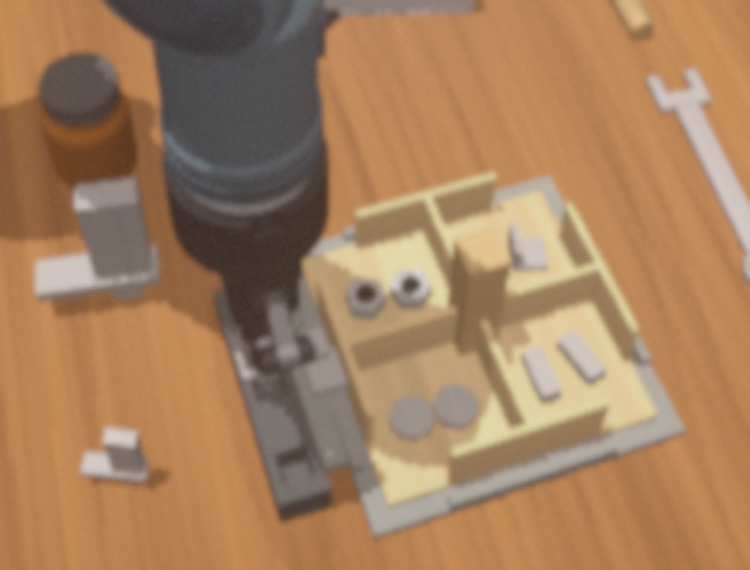

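Request:
jog_arm(series=[[0.025, 0, 0.001, 0.3, 0, 0], [0.0505, 0, 0.001, 0.3, 0, 0], [0.0505, 0, 0.001, 0.3, 0, 0], [0.0505, 0, 0.001, 0.3, 0, 0], [0.0505, 0, 0.001, 0.3, 0, 0]])

```text
clock: 5.52
tcp_pos: [0.4599, -0.2524, 0.2392]
ee_rot: [-1.236, 1.166, -1.164]
wrist_force: [0.2, -0.1, -1.0]
finger_gap: 0.0112
```

```bash
python3 - <<'E'
from h import *
s,d=snap('wrist','w5'); print(s['clock'],s['tcp_pos'],s['finger_gap'],s['wrist_force']); print(rel([.4597,-.2538,.2155],-86.6))
snap('side','s5')
im=load('s5')[1]['image'][280:390,240:350,::-1]
cv2.imwrite('pics/s5c.png',cv2.resize(im,None,fx=5,fy=5,interpolation=cv2.INTER_CUBIC))
E
```

```text
5.525 [ 0.45987317 -0.25236282  0.23922228] 0.011179756432768563 [ 0.15345786 -0.12538436 -1.02775003]
[0.0013, 0.0238, -0.0003, 0.04, 0.01, -0.06]
```

View pics/w5.png

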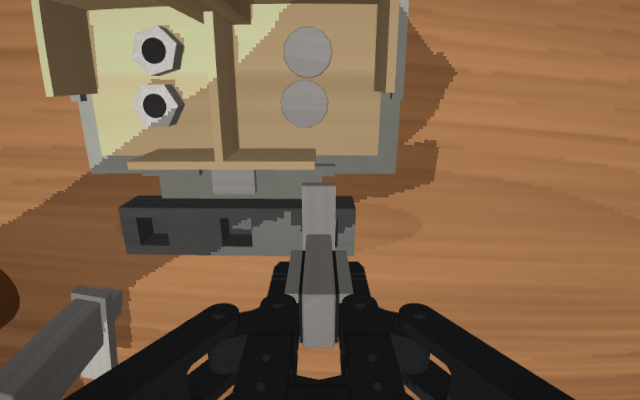

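View pics/s5c.png

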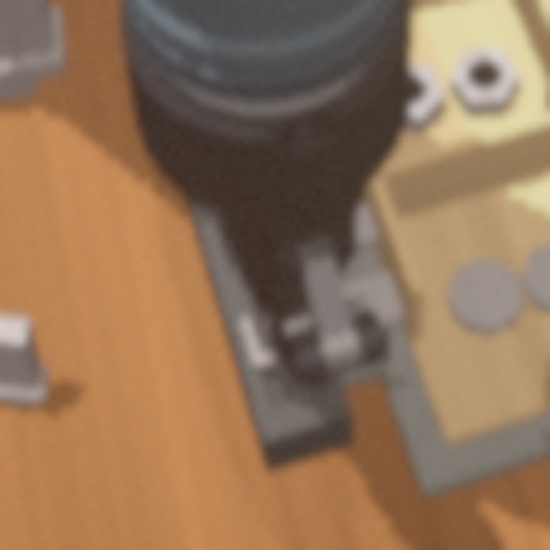

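Request:
jog_arm(series=[[0.001, 0.003, 0, 0, 0, 0], [0.001, 0.01, 0, 0, 0, 0], [0.001, 0.018, 0, 0, 0, 0], [0.001, 0.022, 0, 0, 0, 0], [0.001, 0.024, 0, 0, 0, 0], [0.001, 0.024, 0, 0, 0, 0]])

```text
clock: 6.38
tcp_pos: [0.4599, -0.2549, 0.2157]
ee_rot: [-1.236, 1.167, -1.167]
wrist_force: [-0.3, -0.4, -0.9]
finger_gap: 0.0115
```

```bash
python3 - <<'E'
from h import *
s,d=snap('wrist','w6'); print(s['clock'],s['tcp_pos'],s['finger_gap'],s['wrist_force']); print(rel([.4597,-.2538,.2155],-86.6))
E
```

```text
6.375 [ 0.45987918 -0.25491638  0.215678  ] 0.011477060125788257 [-0.26381367 -0.35768669 -0.9014909 ]
[-0.0011, 0.0002, -0.0002, -0.02, -0.1, 0.02]
```

View pics/w6.png

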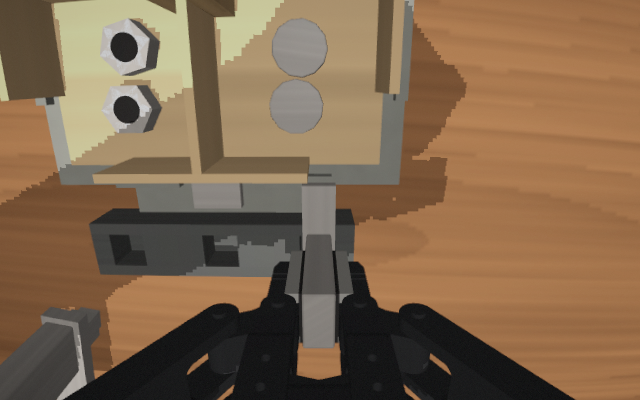

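Request:
jog_arm(series=[[0, 0.002, 0, 0, 0, 0], [0, 0.003, 0, 0, 0, 0]])

```text
clock: 6.68
tcp_pos: [0.4601, -0.2556, 0.2154]
ee_rot: [-1.233, 1.168, -1.165]
wrist_force: [-7.7, 5.1, 26.5]
finger_gap: 0.0115
```

Request:
jog_arm(series=[[0, 0, 0, 0, 0, 0], [0, 0, 0, 0, 0, 0], [0, 0, 0, 0, 0, 0], [0, -0.03, 0, 0, 0, 0], [0, -0.075, 0, 0, 0, 0], [0, -0.12, 0, 0, 0, 0], [0, -0.12, 0, 0, 0, 0]], gripper=0.6)

```text
clock: 7.55
tcp_pos: [0.4613, -0.2559, 0.3361]
ee_rot: [-1.232, 1.16, -1.172]
wrist_force: [0.2, -0.4, -1.0]
finger_gap: 0.0509
```

```bash
python3 - <<'E'
from h import *
s,d=snap('wrist','w7'); print(s['clock'],s['tcp_pos'],s['finger_gap'],s['wrist_force']);print(s['joint_positions'].round(3))
O=np.array([.5813,-.1967])
print(rel([*O,.34],-86.6), rel([*O,.238],-86.6))
E
```

```text
7.55 [ 0.461315   -0.25591646  0.33607909] 0.05086158600722987 [ 0.21471937 -0.36442771 -0.96148604]
[-0.299  0.3    0.842  1.99  -0.275  0.959 -0.833]
[-0.0512, -0.0056, 0.124, -0.21, -0.07, 0.04] [-0.0513, 0.0964, 0.1236, -0.21, -0.07, 0.04]
```

View pics/w7.png

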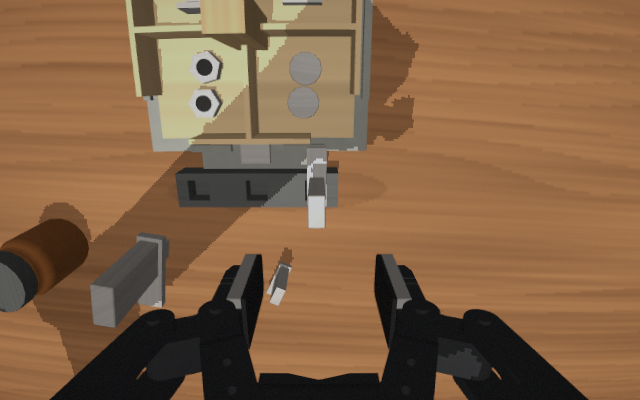

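```bash
cat > fk.py <<'E'
from h import *
from scipy.optimize import least_squares
def fk(q,p,s=(-1,1,-1,1,-1,1,-1)):
    q=np.array(q)*s; z=lambda a:R.from_euler('z',a); y=lambda a:R.from_euler('y',a)
    h,L1,e1,L2,e2,L3,e3=p
    A=z(q[0])*y(q[1]); P=np.array([0,0,h])+A.apply([e1,0,L1])
    A=A*z(q[2])*y(q[3]); P=P+A.apply([e2,0,L2])
    A=A*z(q[4])*y(q[5]); P=P+A.apply([e3,0,L3])
    A=A*z(q[6]); return P,A
E
python3 - <<'E'
from fk import *
import itertools
D=[load(f'{n}')[0] for n in ['wrist0','w1','w2','w3','w4','w5','w6','w7']]
print([ (np.round(x['joint_positions'],2)) for x in D])
for s3,s5 in itertools.product([1,-1],[1,-1]):
    s=(-1,1,s3,1,s5,1,-1)
    f=lambda p:np.concatenate([fk(x['joint_positions'],p,s)[0]-x['tcp_pos'] for x in D]+[0.05*(fk(x['joint_positions'],p,s)[1].apply([0,0,1])-R.from_rotvec(x['ee_rot']).apply([0,1,0])) for x in D]+[[p[6]*.01]])
    r=least_squares(f,[.3,.4,0,.4,0,.1,0]); print(s,r.cost,r.x.round(4),np.abs(f(r.x)).max())
x=D[0];
E
```

```text
[array([-1.2 ,  0.38,  0.04,  1.6 , -0.02,  1.16, -0.05]), array([-0.44,  0.23,  0.84,  1.9 , -0.19,  1.1 , -1.03]), array([-0.36,  0.32,  0.8 ,  2.07, -0.3 ,  0.86, -0.9 ]), array([-0.27,  0.46,  0.7 ,  2.12, -0.44,  0.72, -0.79]), array([-0.3 ,  0.41,  0.74,  2.11, -0.4 ,  0.77, -0.82]), array([-0.19,  0.46,  0.73,  2.05, -0.43,  0.79, -0.72]), array([-0.16,  0.5 ,  0.69,  2.05, -0.47,  0.75, -0.68]), array([-0.3 ,  0.3 ,  0.84,  1.99, -0.28,  0.96, -0.83])]
(-1, 1, 1, 1, 1, 1, -1) 0.03488291670176257 [-4.6194  1.2295  0.4469  0.5618  0.5911 -4.72    0.6031] 0.16925380722010983
(-1, 1, 1, 1, -1, 1, -1) 0.015445015674404072 [-1.2405  2.0528  0.2717  0.8623  0.5409 -0.6279  0.9913] 0.059411054523451384
(-1, 1, -1, 1, 1, 1, -1) 0.0030747938171656847 [ 0.2108  0.462  -0.0211  0.497  -0.0144  0.0556 -0.035 ] 0.03515383093587976
(-1, 1, -1, 1, -1, 1, -1) 0.0008129764087483482 [ 0.2535  0.4825 -0.0408  0.5038 -0.0091  0.1141 -0.0417] 0.035808820898813265
```

```bash
cat > fk.py <<'E'
from h import *
from scipy.optimize import least_squares
S=(-1,1,-1,1,-1,1,-1)
def fk(q,p):
    q=np.array(q)*S+np.r_[p[11:18]]; z=lambda a:R.from_euler('z',a); y=lambda a:R.from_euler('y',a)
    h,L1,e1,L2,e2,L3,e3,y1,y2,y3=p[:10]
    A=z(q[0])*y(q[1]); P=np.array([0,0,h])+A.apply([e1,y1,L1])
    A=A*z(q[2])*y(q[3]); P=P+A.apply([e2,y2,L2])
    A=A*z(q[4])*y(q[5]); P=P+A.apply([e3,y3,L3])
    A=A*z(q[6]); return P,A
E
python3 - <<'E'
from fk import *
D=[load(f'{n}')[0] for n in ['wrist0','w1','w2','w3','w4','w5','w6','w7']]
def f(p):
    o=[]
    for x in D:
        P,A=fk(x['joint_positions'],p); Rt=R.from_rotvec(x['ee_rot'])
        o+=[P-x['tcp_pos'],.2*(A.apply([0,0,1])-Rt.apply([0,1,0])),.2*(A.apply([np.cos(p[10]),np.sin(p[10]),0])-Rt.apply([1,0,0]))]
    return np.concatenate(o+[np.array(p[7:10])*.02,np.array(p[11:18])*.01,[p[6]*.02,p[4]*.01]])
p0=np.r_[.25,.48,-.04,.5,0,.11,0,0,0,0,0,np.zeros(7)]
for c in (0,np.pi/2,np.pi,-np.pi/2):
    p0[10]=c
    r=least_squares(f,p0); print(r.cost,r.x.round(3),np.abs(f(r.x)[:72]).max())
E
```

```text
0.6400001550630486 [ 0.3    0.491 -0.     0.506  0.001  0.15  -0.001 -0.021 -0.018 -0.001
 -0.002 -0.001  0.001 -0.001 -0.002  0.     0.002  0.   ] 0.39933678392047434
1.623670580795793e-07 [ 3.00e-01  4.91e-01 -0.00e+00  5.06e-01  0.00e+00  1.50e-01 -1.00e-03
 -2.10e-02 -1.90e-02 -1.00e-03  3.14e+00 -1.00e-03  0.00e+00 -0.00e+00
 -1.00e-03  0.00e+00  1.00e-03 -0.00e+00] 3.348661488121914e-05
1.6236705807944826e-07 [ 3.00e-01  4.91e-01 -0.00e+00  5.06e-01  0.00e+00  1.50e-01 -1.00e-03
 -2.10e-02 -1.90e-02 -1.00e-03  3.14e+00 -1.00e-03  0.00e+00 -0.00e+00
 -1.00e-03  0.00e+00  1.00e-03  0.00e+00] 3.348658430477672e-05
1.6236705807968503e-07 [ 3.000e-01  4.910e-01 -0.000e+00  5.060e-01  0.000e+00  1.500e-01
 -1.000e-03 -2.100e-02 -1.900e-02 -1.000e-03 -3.143e+00 -1.000e-03
  0.000e+00 -0.000e+00 -1.000e-03  0.000e+00  1.000e-03 -0.000e+00] 3.348660636019957e-05
```

```bash
cat >> fk.py <<'E'
lo=np.array([-2.61,-.41,-1.48,0,-1.57,.05,-2.85]);hi=np.array([2.61,2.15,1.57,2.5,4.71,1.97,2.85])
def fit():
    D=[load(f'{n}')[0] for n in ['wrist0','w1','w2','w3','w4','w5','w6','w7']]
    def f(p):
        o=[]
        for x in D:
            P,A=fk(x['joint_positions'],p); Rt=R.from_rotvec(x['ee_rot'])
            o+=[P-x['tcp_pos'],.2*(A.apply([0,0,1])-Rt.apply([0,1,0])),.2*(A.apply([np.cos(p[10]),np.sin(p[10]),0])-Rt.apply([1,0,0]))]
        return np.concatenate(o+[np.array(p[7:10])*.02,np.array(p[11:18])*.01,[p[6]*.02,p[4]*.01]])
    p0=np.r_[.3,.49,0,.5,0,.15,0,-.02,-.02,0,3.14,np.zeros(7)]
    return least_squares(f,p0).x
def ik(p,q0,P,Rt,w=.003):
    def f(q):
        Q,A=fk(q,p); M=Rt.as_matrix(); a=A.apply([0,0,1]); x=A.apply([np.cos(p[10]),np.sin(p[10]),0])
        return np.r_[Q-P,.3*(a-M[:,1]),.3*(x-M[:,0]),w*(q-q0)]
    r=least_squares(f,np.clip(q0,lo+1e-6,hi-1e-6),bounds=(lo,hi)); return r.x,np.linalg.norm(r.fun[:9])
def tilted(xh,nh,th):
    a=np.radians(nh); ax=np.cross([0,0,1],[np.cos(a),np.sin(a),0]); return R.from_rotvec(ax*np.radians(th))*down(xh)
E
python3 - <<'E'
from fk import *
p=fit(); np.save('p.npy',p)
s=monitor.read_state(); q=s['joint_positions']
O=np.array([.5813,-.1967]); pan=np.array([.617,.182])
for xg in (-86.6,3.4,93.4,-176.6):
  q1=q; h0=-86.6
  for k in range(1,11): # go to post
    q1,e=ik(p,q1,s['tcp_pos']+(np.r_[O,.238]-s['tcp_pos'])*k/10,down(h0+(xg-h0)*k/10))
  if e>.003: print(xg,'fail at post',e);continue
  for D in (-60,-30,0,30,60,90):
    nh=138.4+D; n=np.array([np.cos(np.radians(nh)),np.sin(np.radians(nh)),0])
    C=np.r_[pan,.075]-.02*n; q2=q1; bad=0;G0=np.r_[O,.083]
    def G(th):
        t=np.radians(th); return C-(.116*(np.cos(t)*n-np.sin(t)*np.r_[0,0,1])-.076*(np.cos(t)*np.r_[0,0,1]+np.sin(t)*n))
    path=[]
    for k in range(1,4): path.append((G0+np.r_[0,0,.1*k/3],xg,0))
    Gs=G0+[0,0,.1]; Ge=G(0)+[0,0,.05]
    for k in range(1,13): path.append((Gs+(Ge-Gs)*k/12,xg+D*k/12,0))
    for th in range(0,56,5): path.append((G(th),xg+D,th))
    mq=0
    errs=[]
    for g,xh,th in path:
        Rt=tilted(xh,nh,th); P=g-.155*Rt.as_matrix()[:,1]
        qn,e=ik(p,q2,P,Rt); mq=max(mq,np.abs(qn-q2).max()); q2=qn; errs.append(e)
    m=np.minimum(q2-lo,hi-q2)
    print(xg,D,'maxerr %.4f'%max(errs),'maxstep %.2f'%mq,q2.round(2),'margin',m.min().round(2))
E
```

```text
-86.6 -60 maxerr 0.0000 maxstep 0.12 [-1.21  1.1   1.12  1.39 -0.07  1.58 -2.74] margin 0.11
-86.6 -30 maxerr 0.0000 maxstep 0.09 [-1.46  1.03  1.22  1.69  0.01  1.09 -2.48] margin 0.35
-86.6 0 maxerr 0.0000 maxstep 0.11 [-1.66  0.96  1.33  1.98  0.01  0.54 -2.16] margin 0.24
-86.6 30 maxerr 0.0049 maxstep 1.30 [-1.67  0.67  1.3   2.21  1.19  0.05 -2.85] margin 0.0
-86.6 60 maxerr 0.0625 maxstep 0.89 [-1.24  0.18  0.92  2.22 -1.57  0.05  0.67] margin 0.0
-86.6 90 maxerr 0.0003 maxstep 0.60 [ 0.59  0.39 -0.79  2.12 -1.57  0.35  1.44] margin 0.0
3.4 -60 maxerr 0.0000 maxstep 0.12 [-1.    0.87  0.66  1.38  0.27  1.62 -1.44] margin 0.35
3.4 -30 maxerr 0.0000 maxstep 0.10 [-1.22  0.73  0.74  1.68  0.49  1.2  -1.27] margin 0.77
3.4 0 maxerr 0.0000 maxstep 0.13 [-1.43  0.59  0.9   1.98  0.78  0.73 -1.2 ] margin 0.52
3.4 30 maxerr 0.0003 maxstep 0.95 [-1.56  0.5   1.12  2.21  1.6   0.23 -1.59] margin 0.18
3.4 60 maxerr 0.0019 maxstep 1.10 [ 0.59  0.39 -1.04  2.22  2.39  0.39 -1.42] margin 0.28
3.4 90 maxerr 0.0001 maxstep 0.28 [ 0.93  0.64 -1.23  2.11 -0.9   0.09  2.51] margin 0.04
93.4 -60 
[... 389 characters left out ...]
8 [ 0.57  0.38 -1.02  2.22  2.41  0.38  0.13] margin 0.28
93.4 90 maxerr 0.0000 maxstep 0.20 [ 0.98  0.73 -1.32  2.11  0.39  0.06  2.85] margin 0.0
-176.6 -60 maxerr 0.3027 maxstep 0.20 [-1.31  1.41  1.57  1.71 -0.86  1.26 -2.85] margin 0.0
-176.6 -30 maxerr 0.1796 maxstep 0.14 [-1.5   1.39  1.57  1.9  -1.03  0.88 -2.85] margin 0.0
-176.6 0 maxerr 0.0416 maxstep 0.11 [-1.67  1.34  1.57  2.02 -0.98  0.62 -2.85] margin 0.0
-176.6 30 maxerr 0.0020 maxstep 0.91 [-1.7   0.78  1.36  2.21 -1.57  0.05 -1.72] margin 0.0
-176.6 60 maxerr 0.0609 maxstep 0.54 [-0.26  0.15 -0.07  2.19 -1.57  0.05 -0.78] margin 0.0
-176.6 90 maxerr 0.0007 maxstep 1.03 [ 0.58  0.39 -0.77  2.12 -1.57  0.36 -0.14] margin 0.0
```

```bash
python3 - <<'E'
from h import *
s=monitor.read_state()
for k in (1/3,2/3,1): print(rel(s['tcp_pos']+(np.array([.5813,-.1967,.30])-s['tcp_pos'])*k,-86.6+90*k))
# tab check
W=load('w7')
im=W[1]['image'][140:240,240:400,::-1]; cv2.imwrite('pics/w7c.png',cv2.resize(im,None,fx=5,fy=5,interpolation=cv2.INTER_CUBIC))
E
```

```text
[-0.0171, 0.0115, 0.0413, -0.19, -30.07, 0.1]
[-0.0341, 0.023, 0.0826, -0.17, -60.07, 0.15]
[-0.0512, 0.0344, 0.1239, -0.13, -90.07, 0.2]
```

View pics/w7c.png

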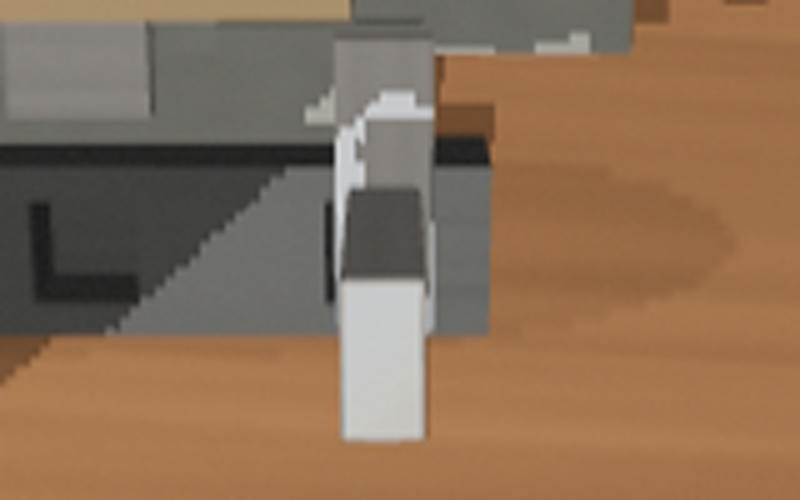

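Request:
jog_arm(series=[[-0.006, 0.004, 0.014, 0, -10, 0], [-0.011, 0.008, 0.027, 0, -20, 0], [-0.017, 0.011, 0.041, 0, -30, 0], [-0.023, 0.015, 0.055, 0, -40, 0], [-0.028, 0.019, 0.069, 0, -50, 0], [-0.034, 0.023, 0.083, 0, -60, 0], [-0.04, 0.027, 0.096, 0, -70, 0], [-0.046, 0.03, 0.11, 0, -80, 0], [-0.051, 0.034, 0.124, 0, -90, 0], [-0.051, 0.034, 0.124, 0, -90, 0]], gripper=0.7, force=100)

```text
clock: 8.85
tcp_pos: [0.5807, -0.1952, 0.2962]
ee_rot: [-1.568, -0.043, 0.048]
wrist_force: [-0.3, 0.6, -0.4]
finger_gap: 0.0594
```

Request:
jog_arm(series=[[0, 0, 0, 0, 0, 0], [0, 0, 0, 0, 0, 0]])

```text
clock: 9.1
tcp_pos: [0.5799, -0.1973, 0.2983]
ee_rot: [-1.571, -0.042, 0.044]
wrist_force: [-0.8, 1.2, 0.3]
finger_gap: 0.0595
```

```bash
python3 - <<'E'
from h import *
s,d=snap('wrist','w8'); print(s['clock'],s['tcp_pos'],s['finger_gap'],s['joint_positions'].round(2))
print(rel([.5813,-.1967,.235],3.4))
E
```

```text
9.1 [ 0.57989073 -0.19726333  0.29828531] 0.05954463332618791 [-0.08  0.45  0.43  1.8  -0.22  0.94  0.5 ]
[0.0013, 0.0635, 0.0004, 0.01, -0.21, -0.04]
```

View pics/w8.png

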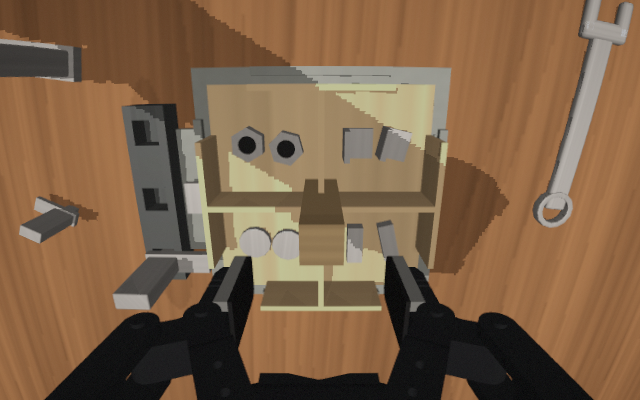

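Request:
jog_arm(series=[[0.0015, 0.02, 0, 0, -0.2, 0], [0.0015, 0.05, 0, 0, -0.2, 0], [0.0015, 0.064, 0, 0, -0.2, 0], [0.0015, 0.064, 0, 0, -0.2, 0], [0.0015, 0.064, 0, 0, -0.2, 0]])

```text
clock: 9.78
tcp_pos: [0.5826, -0.1968, 0.2353]
ee_rot: [-1.571, -0.049, 0.047]
wrist_force: [0.3, -0.5, -0.1]
finger_gap: 0.0597
```

Request:
jog_arm(series=[[0, 0, 0, 0, 0, 0], [0, 0, 0, 0, 0, 0], [0, 0, 0, 0, 0, 0], [0, 0, 0, 0, 0, 0], [0, 0, 0, 0, 0, 0]], gripper=0, force=100)

```text
clock: 10.4
tcp_pos: [0.5824, -0.1969, 0.2358]
ee_rot: [-1.57, -0.049, 0.047]
wrist_force: [-2.1, -0.2, 5.6]
finger_gap: 0.0232
```

```bash
python3 - <<'E'
from h import *
s,d=snap('wrist','w9'); print(s['clock'],s['tcp_pos'],s['ee_rot'],s['finger_gap'],s['wrist_force'],s['joint_positions'].round(2))
E
```

```text
10.4 [ 0.58238014 -0.19690657  0.235777  ] [-1.5704028  -0.0485229   0.04743934] 0.023192322966843527 [-2.14540452 -0.17231729  5.63249879] [-0.05  0.54  0.39  1.82 -0.27  0.83  0.53]
```

View pics/w9.png

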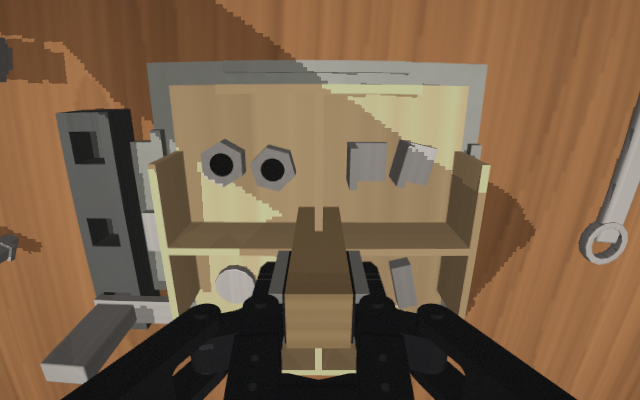

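Request:
jog_arm(series=[[0, -0.004, 0, 0, 0, 0], [0, -0.014, 0, 0, 0, 0], [0, -0.03, 0, 0, 0, 0], [0, -0.05, 0, 0, 0, 0], [0, -0.07, 0, 0, 0, 0], [0, -0.09, 0, 0, 0, 0], [0, -0.1, 0, 0, 0, 0], [0, -0.1, 0, 0, 0, 0]])

```text
clock: 11.45
tcp_pos: [0.5826, -0.1967, 0.3359]
ee_rot: [-1.571, -0.05, 0.046]
wrist_force: [0.4, -0.6, -4.9]
finger_gap: 0.0225
```

```bash
python3 - <<'E'
from fk import *
s,d=snap('wrist','w10'); print(s['clock'],s['tcp_pos'],s['finger_gap'],s['wrist_force'],s['joint_positions'].round(2))
snap('side','s10')
p=np.load('p.npy')
# plan
D=-30; xg=3.4; nh=138.4+D; n=np.array([np.cos(np.radians(nh)),np.sin(np.radians(nh)),0]); pan=np.array([.617,.182]); C=np.r_[pan,.075]-.02*n
def G(th):
    t=np.radians(th); return C-(.116*(np.cos(t)*n-np.sin(t)*np.r_[0,0,1])-.076*(np.cos(t)*np.r_[0,0,1]+np.sin(t)*n))
Ge=G(0)+[0,0,.07]; P=Ge+[0,0,.155]; print('above pan TCP',P)
for k in (.25,.5,.75,1): print(rel(s['tcp_pos']+(P-s['tcp_pos'])*k,xg+D*k))
E
```

```text
11.45 [ 0.58257309 -0.19670759  0.33594539] 0.02252892582831909 [ 0.42991921 -0.64499196 -4.94918297] [-0.1   0.41  0.44  1.77 -0.2   1.01  0.48]
above pan TCP [0.65992827 0.05295286 0.376     ]
[0.0238, -0.0119, 0.0607, -0.02, 7.62, -0.08]
[0.0469, -0.0219, 0.1218, -0.02, 15.12, -0.08]
[0.0701, -0.032, 0.1829, -0.01, 22.62, -0.08]
[0.0932, -0.042, 0.244, -0.01, 30.12, -0.08]
```

View pics/w10.png

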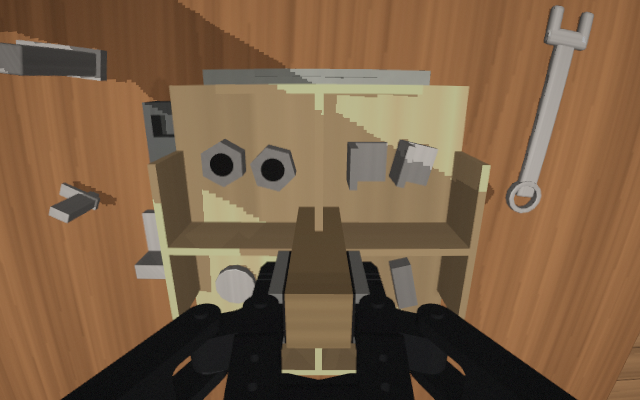

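View pics/s10.png

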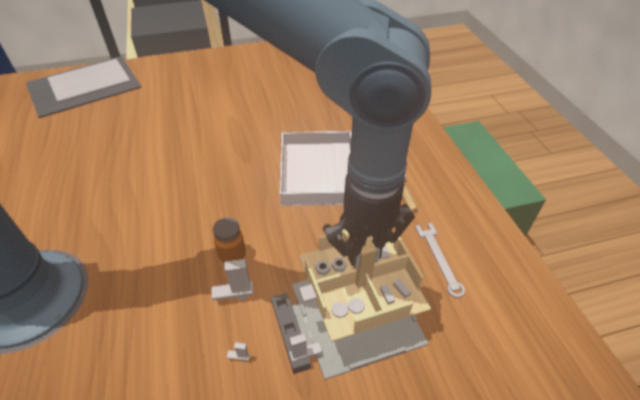

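Request:
jog_arm(series=[[0.004, -0.002, 0.01, 0, 1.2, 0], [0.012, -0.005, 0.03, 0, 3.7, 0], [0.023, -0.01, 0.06, 0, 7.4, 0], [0.036, -0.016, 0.095, 0, 11.7, 0], [0.05, -0.022, 0.13, 0, 16, 0], [0.063, -0.028, 0.165, 0, 20.3, 0], [0.076, -0.034, 0.2, 0, 24.6, 0], [0.085, -0.038, 0.224, 0, 27.6, 0], [0.091, -0.041, 0.238, 0, 29.5, 0], [0.093, -0.042, 0.244, 0, 30, 0]])

```text
clock: 12.8
tcp_pos: [0.6599, 0.0547, 0.3751]
ee_rot: [-1.541, 0.362, -0.359]
wrist_force: [0.0, 0.2, -4.9]
finger_gap: 0.0229
```

Request:
jog_arm(series=[[0, 0, 0, 0, 0, 0], [0, 0, 0, 0, 0, 0]])

```text
clock: 13.05
tcp_pos: [0.6597, 0.0511, 0.3761]
ee_rot: [-1.542, 0.365, -0.363]
wrist_force: [-0.5, -0.0, -4.6]
finger_gap: 0.023
```

```bash
cat > tip.py <<'E'
from fk import *
p=np.load('p.npy')
D=-30; xg=3.4; nh=138.4+D; n=np.array([np.cos(np.radians(nh)),np.sin(np.radians(nh)),0]); pan=np.array([.617,.182])
def G(th,C):
    t=np.radians(th); return C-(.116*(np.cos(t)*n-np.sin(t)*np.r_[0,0,1])-.076*(np.cos(t)*np.r_[0,0,1]+np.sin(t)*n))
def target(th,C):
    Rt=tilted(xg+D,nh,th); return G(th,C)-.155*Rt.as_matrix()[:,1],Rt
def row(th,C,base=None):
    s=monitor.read_state(); p0,R0=s['tcp_pos'],R.from_rotvec(s['ee_rot'])
    P,Rt=target(th,C); return np.r_[R0.inv().apply(P-p0).round(3),(R0.inv()*Rt).as_rotvec(degrees=True).round(1)].tolist()
E
python3 - <<'E'
from tip import *
s,d=snap('wrist','w11'); print(s['clock'],s['tcp_pos'],s['finger_gap'],s['wrist_force'],s['joint_positions'].round(2))
snap('side','s11'); snap('scene','c11')
C=np.r_[pan,.075]-.02*n
q=s['joint_positions']
for th in range(0,56,6):
    P,Rt=target(th,C); q,e=ik(p,q,P,Rt); print(th,row(th,C),'%.4f'%e,q.round(2))
E
```

```text
13.05 [0.6597163  0.05108212 0.37609257] 0.02303991255338754 [-0.48096071 -0.04501755 -4.58586895] [-0.5   0.46  0.47  1.61 -0.22  1.13 -0.43]
0 [-0.001, 0.071, 0.002, 0.0, 0.0, -0.0] 0.0000 [-0.48  0.53  0.45  1.66 -0.26  1.   -0.41]
6 [-0.018, 0.06, 0.019, -4.2, 0.0, -4.2] 0.0000 [-0.58  0.51  0.5   1.68 -0.16  0.99 -0.52]
12 [-0.036, 0.051, 0.037, -8.5, 0.0, -8.5] 0.0000 [-0.68  0.51  0.54  1.7  -0.06  0.98 -0.63]
18 [-0.055, 0.046, 0.056, -12.7, 0.0, -12.7] 0.0000 [-0.78  0.51  0.59  1.71  0.05  0.98 -0.74]
24 [-0.074, 0.043, 0.075, -16.9, 0.0, -17.0] 0.0000 [-0.88  0.52  0.64  1.71  0.14  1.   -0.85]
30 [-0.093, 0.043, 0.094, -21.2, 0.0, -21.2] 0.0000 [-0.97  0.55  0.68  1.71  0.22  1.02 -0.95]
36 [-0.112, 0.046, 0.113, -25.4, 0.0, -25.5] 0.0000 [-1.06  0.58  0.71  1.71  0.3   1.05 -1.04]
42 [-0.131, 0.052, 0.132, -29.7, 0.0, -29.7] 0.0000 [-1.13  0.63  0.74  1.7   0.36  1.09 -1.12]
48 [-0.149, 0.061, 0.15, -33.9, 0.0, -33.9] 0.0000 [-1.19  0.68  0.77  1.69  0.41  1.13 -1.18]
54 [-0.167, 0.072, 0.167, -38.2, 0.0, -38.2] 0.0000 [-1.24  0.74  0.79  1.68  0.45  1.18 -1.24]
```

View pics/s11.png

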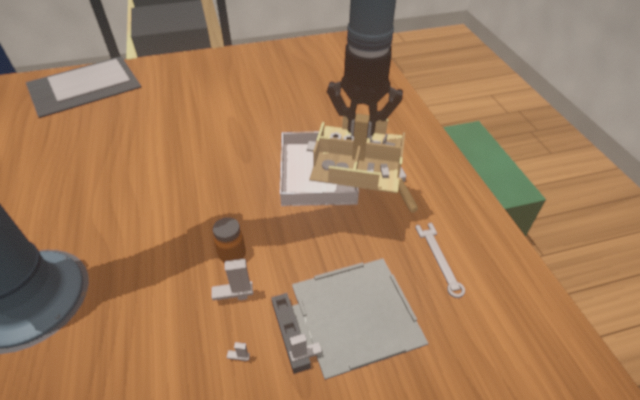

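View pics/c11.png

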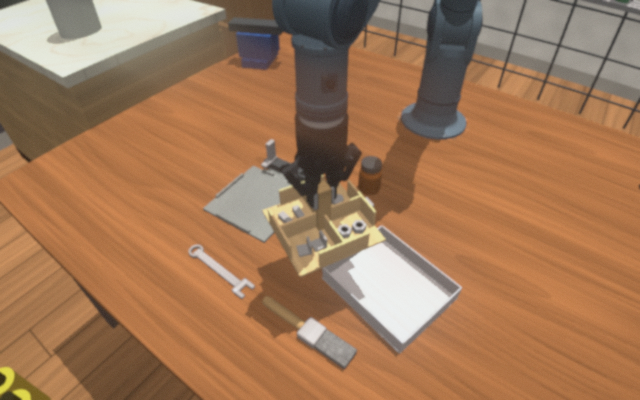

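View pics/w11.png

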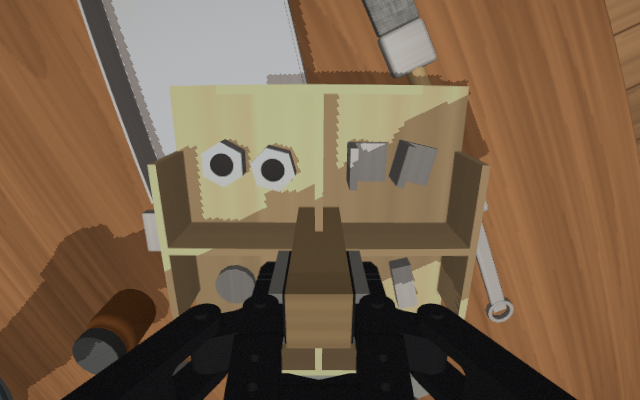

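Request:
jog_arm(series=[[-0.003, 0.025, 0.004, 0, 0, 0], [-0.008, 0.055, 0.009, -1.4, 0, -1.4], [-0.018, 0.06, 0.019, -4.2, 0, -4.2], [-0.027, 0.055, 0.028, -6.4, 0, -6.4], [-0.036, 0.051, 0.037, -8.5, 0, -8.5], [-0.046, 0.048, 0.047, -10.6, 0, -10.6], [-0.055, 0.046, 0.056, -12.7, 0, -12.7], [-0.065, 0.044, 0.066, -14.8, 0, -14.8], [-0.074, 0.043, 0.075, -16.9, 0, -16.9], [-0.074, 0.043, 0.075, -16.9, 0, -16.9]])

```text
clock: 14.45
tcp_pos: [0.6268, 0.1557, 0.3334]
ee_rot: [-1.886, 0.191, -0.554]
wrist_force: [-0.6, 0.1, -5.2]
finger_gap: 0.0231
```

```bash
python3 - <<'E'
from tip import *
s,d=snap('wrist','w12'); print(s['clock'],s['tcp_pos'],s['finger_gap'],s['wrist_force'],s['joint_positions'].round(2))
print('tilt',np.degrees(np.arccos(-R.from_rotvec(s['ee_rot']).apply([0,1,0])[2])))
snap('scene','c12')
C=np.r_[pan,.075]-.02*n
for th in range(24,56,3): print(th,row(th,C))
E
```

```text
14.45 [0.62683033 0.15566452 0.33335577] 0.023131032802565014 [-0.58659608  0.1036301  -5.17366201] [-0.88  0.52  0.63  1.71  0.14  1.   -0.85]
tilt 23.698767392498162
24 [0.0, 0.001, -0.001, -0.2, 0.1, -0.1]
27 [-0.009, -0.005, 0.008, -2.3, 0.1, -2.2]
30 [-0.017, -0.01, 0.017, -4.4, 0.1, -4.3]
33 [-0.026, -0.014, 0.026, -6.5, 0.1, -6.5]
36 [-0.036, -0.018, 0.035, -8.7, 0.1, -8.6]
39 [-0.045, -0.021, 0.044, -10.8, 0.1, -10.7]
42 [-0.054, -0.023, 0.054, -12.9, 0.1, -12.8]
45 [-0.064, -0.025, 0.063, -15.0, 0.1, -14.9]
48 [-0.073, -0.026, 0.073, -17.1, 0.1, -17.1]
51 [-0.083, -0.026, 0.082, -19.3, 0.1, -19.2]
54 [-0.092, -0.026, 0.092, -21.4, 0.1, -21.3]
```

View pics/w12.png

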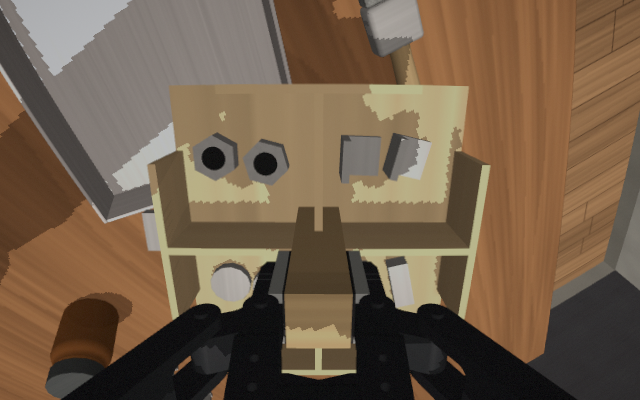

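View pics/c12.png

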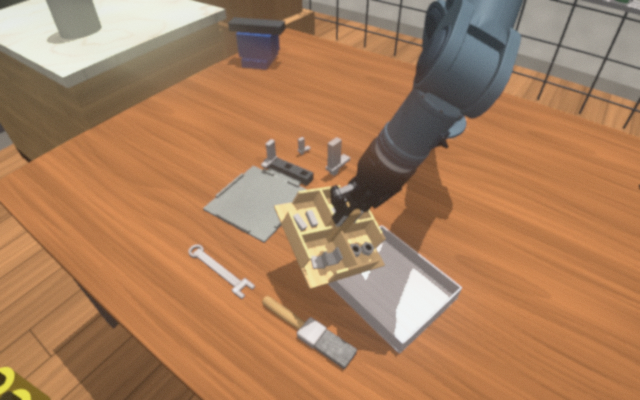

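Request:
jog_arm(series=[[-0.009, -0.005, 0.008, -2.2, 0, -2.2], [-0.017, -0.01, 0.017, -4.3, 0, -4.3], [-0.026, -0.014, 0.026, -6.5, 0, -6.5], [-0.036, -0.018, 0.035, -8.6, 0, -8.6], [-0.045, -0.021, 0.044, -10.7, 0, -10.7], [-0.054, -0.023, 0.054, -12.8, 0, -12.8], [-0.064, -0.025, 0.063, -15, 0, -15], [-0.073, -0.026, 0.073, -17.1, 0, -17.1], [-0.073, -0.026, 0.073, -17.1, 0, -17.1], [-0.073, -0.026, 0.073, -17.1, 0, -17.1]])

```text
clock: 15.8
tcp_pos: [0.5941, 0.252, 0.3157]
ee_rot: [-2.227, -0.009, -0.764]
wrist_force: [1.0, -0.3, -5.1]
finger_gap: 0.0229
```

```bash
python3 - <<'E'
from tip import *
s,d=snap('wrist','w13'); print(s['clock'],s['tcp_pos'],s['finger_gap'],s['wrist_force'],s['joint_positions'].round(2))
print('tilt',np.degrees(np.arccos(-R.from_rotvec(s['ee_rot']).apply([0,1,0])[2])))
snap('scene','c13')
C=np.r_[pan,.075]-.02*n
for th in (48,50,51,54): print(th,row(th,C))
E
```

```text
15.8 [0.59410822 0.25202791 0.31568569] 0.022945601420376802 [ 0.98336424 -0.2770355  -5.05641494] [-1.18  0.68  0.76  1.69  0.42  1.14 -1.19]
tilt 48.12363252528186
48 [-0.001, -0.001, 0.001, 0.1, -0.0, 0.1]
50 [-0.007, -0.005, 0.006, -1.4, -0.0, -1.3]
51 [-0.01, -0.007, 0.009, -2.1, -0.0, -2.0]
54 [-0.019, -0.012, 0.018, -4.2, -0.0, -4.2]
```

View pics/w13.png

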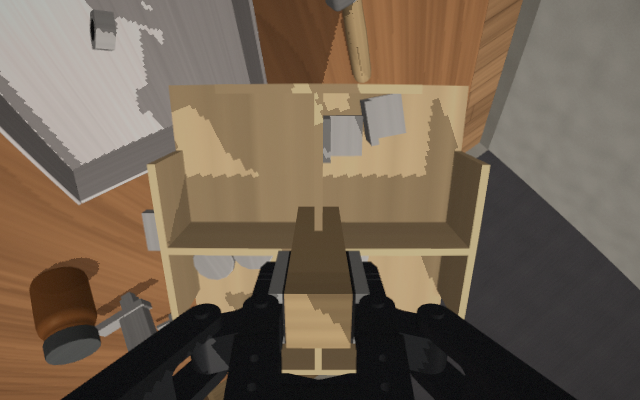

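View pics/c13.png

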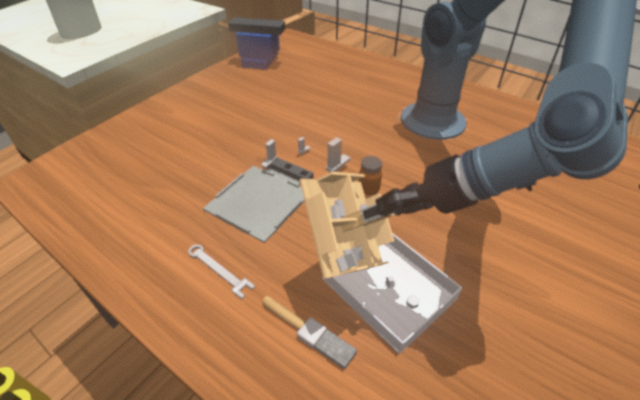

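```bash
python3 - <<'E'
from tip import *
C=np.r_[pan,.075]-.02*n
for th in (42,36,30,24,18,12,6,0): print(th,row(th,C+[0,0,.01*(48-th)/8]))
print(0,row(0,C+[0,0,.07]))
E
```

```text
42 [0.019, 0.008, -0.02, 4.3, -0.0, 4.3]
36 [0.039, 0.018, -0.039, 8.5, -0.0, 8.6]
30 [0.057, 0.031, -0.058, 12.8, -0.0, 12.8]
24 [0.074, 0.046, -0.074, 17.0, -0.0, 17.1]
18 [0.089, 0.063, -0.09, 21.3, -0.0, 21.3]
12 [0.103, 0.082, -0.103, 25.5, -0.0, 25.6]
6 [0.115, 0.101, -0.115, 29.8, -0.0, 29.8]
0 [0.125, 0.122, -0.125, 34.0, -0.0, 34.0]
0 [0.13, 0.115, -0.13, 34.0, -0.0, 34.0]
```

Request:
jog_arm(series=[[0.01, 0.004, -0.01, 2.1, 0, 2.1], [0.03, 0.013, -0.03, 6.4, 0, 6.4], [0.048, 0.024, -0.048, 10.6, 0, 10.6], [0.066, 0.038, -0.066, 14.9, 0, 14.9], [0.082, 0.054, -0.082, 19.2, 0, 19.2], [0.096, 0.072, -0.096, 23.4, 0, 23.4], [0.109, 0.091, -0.109, 27.7, 0, 27.7], [0.12, 0.111, -0.12, 32, 0, 32], [0.125, 0.121, -0.125, 34, 0, 34], [0.125, 0.121, -0.125, 34, 0, 34]])

```text
clock: 17.15
tcp_pos: [0.6599, 0.0485, 0.3673]
ee_rot: [-1.543, 0.368, -0.37]
wrist_force: [0.6, -1.0, -5.0]
finger_gap: 0.0231
```

```bash
python3 - <<'E'
from tip import *
s,d=snap('wrist','w14'); print(s['clock'],s['tcp_pos'],s['finger_gap'],s['wrist_force'],s['joint_positions'].round(2))
print('tilt',np.degrees(np.arccos(-R.from_rotvec(s['ee_rot']).apply([0,1,0])[2])))
snap('scene','c14')
R9=R.from_rotvec(load('w9')[0]['ee_rot']);a=R9.apply([1,0,0]);print('w9 heading',np.degrees(np.arctan2(a[1],a[0])))
a=R.from_rotvec(s['ee_rot']).apply([1,0,0]);h=np.degrees(np.arctan2(a[1],a[0]));print(h)
P=np.array([.5824,-.1969,.336])
for k in (.25,.5,.75,1): print(rel(s['tcp_pos']+(P-s['tcp_pos'])*k,h+(3.4-h)*k))
E
```

```text
17.15 [0.65987616 0.04846861 0.3672703 ] 0.023130889944628634 [ 0.59532267 -0.9758566  -5.0233187 ] [-0.52  0.47  0.5   1.62 -0.24  1.11 -0.42]
tilt 0.23856626217208446
w9 heading 3.5003176002392955
-26.917870164860503
[0.0124, 0.0074, -0.0678, 0.07, -7.25, 0.03]
[0.0226, 0.0153, -0.1314, 0.07, -14.83, 0.02]
[0.0327, 0.0232, -0.1949, 0.07, -22.41, 0.02]
[0.0428, 0.0311, -0.2584, 0.07, -29.98, 0.02]
```

View pics/w14.png

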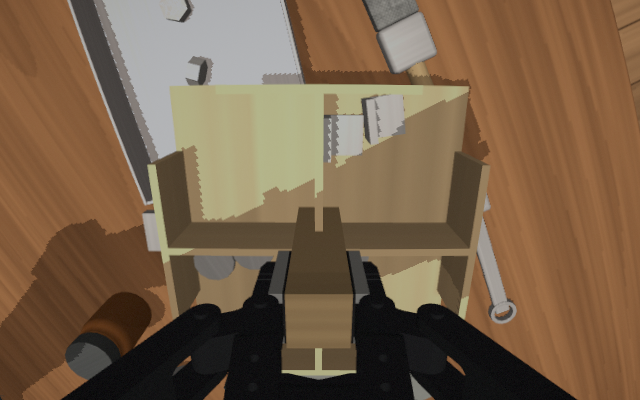

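View pics/c14.png

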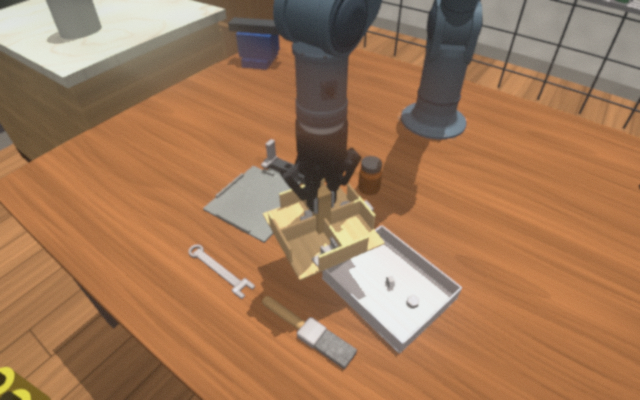

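Request:
jog_arm(series=[[0.002, 0.001, -0.01, 0, -1.2, 0], [0.005, 0.004, -0.032, 0, -3.7, 0], [0.011, 0.008, -0.064, 0, -7.4, 0], [0.017, 0.012, -0.1, 0, -11.7, 0], [0.023, 0.016, -0.137, 0, -16, 0], [0.029, 0.021, -0.174, 0, -20.3, 0], [0.035, 0.025, -0.21, 0, -24.6, 0], [0.04, 0.029, -0.236, 0, -27.6, 0], [0.042, 0.031, -0.252, 0, -29.5, 0], [0.043, 0.031, -0.258, 0, -30, 0]])

```text
clock: 18.5
tcp_pos: [0.5825, -0.1963, 0.3352]
ee_rot: [-1.571, -0.047, 0.049]
wrist_force: [0.5, 0.3, -4.0]
finger_gap: 0.0228
```

Request:
jog_arm(series=[[0, 0, 0, 0, 0, 0], [0, 0, 0, 0, 0, 0]])

```text
clock: 18.75
tcp_pos: [0.5841, -0.1935, 0.3354]
ee_rot: [-1.569, -0.05, 0.05]
wrist_force: [-0.4, 0.6, -5.2]
finger_gap: 0.0226
```

```bash
python3 - <<'E'
from tip import *
s,d=snap('wrist','w15'); print(s['clock'],s['tcp_pos'],s['finger_gap'],s['wrist_force'],s['joint_positions'].round(2))
for z in (.336,.25,.2358): print(rel([.5824,-.1969,z],3.5))
E
```

```text
18.75 [ 0.58414913 -0.19349814  0.33540849] 0.022641240318317754 [-0.36548817  0.60074137 -5.21558078] [-0.12  0.41  0.46  1.77 -0.22  1.01  0.49]
[-0.002, -0.0006, -0.0033, -0.04, 0.16, 0.02]
[-0.002, 0.0854, -0.0034, -0.04, 0.16, 0.02]
[-0.002, 0.0996, -0.0034, -0.04, 0.16, 0.02]
```

View pics/w15.png

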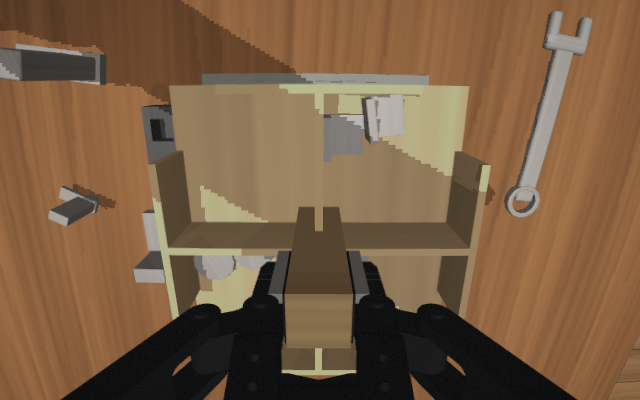

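Request:
jog_arm(series=[[-0.002, 0.01, -0.003, 0, 0.2, 0], [-0.002, 0.03, -0.003, 0, 0.2, 0], [-0.002, 0.055, -0.003, 0, 0.2, 0], [-0.002, 0.075, -0.003, 0, 0.2, 0], [-0.002, 0.08, -0.003, 0, 0.2, 0], [-0.002, 0.08, -0.003, 0, 0.2, 0], [-0.002, 0.08, -0.003, 0, 0.2, 0]])

```text
clock: 19.68
tcp_pos: [0.5823, -0.1986, 0.2564]
ee_rot: [-1.571, -0.047, 0.044]
wrist_force: [-0.1, 0.1, -4.7]
finger_gap: 0.0228
```

```bash
python3 - <<'E'
from tip import *
s,d=snap('wrist','w16'); print(s['clock'],s['tcp_pos'],s['finger_gap'],s['wrist_force'],s['joint_positions'].round(2))
for z in (.25,.2358): print(rel([.5824,-.1969,z],3.5))
E
```

```text
19.675 [ 0.58233722 -0.19860462  0.25637184] 0.02278784285524206 [-0.13194381  0.12795813 -4.74218016] [-0.08  0.52  0.43  1.81 -0.27  0.87  0.54]
[0.0001, 0.0065, 0.0017, 0.04, -0.19, 0.14]
[0.0001, 0.0207, 0.0017, 0.04, -0.19, 0.14]
```

View pics/w16.png

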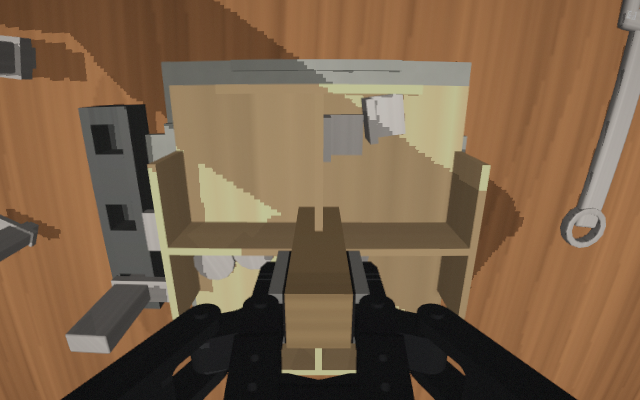

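Request:
jog_arm(series=[[0, 0.005, 0.001, 0, -0.2, 0.1], [0, 0.011, 0.001, 0, -0.2, 0.1], [0, 0.016, 0.001, 0, -0.2, 0.1], [0, 0.019, 0.001, 0, -0.2, 0.1], [0, 0.021, 0.001, 0, -0.2, 0.1], [0, 0.021, 0.001, 0, -0.2, 0.1], [0, 0.021, 0.001, 0, -0.2, 0.1]])

```text
clock: 20.6
tcp_pos: [0.5814, -0.1975, 0.2358]
ee_rot: [-1.569, -0.046, 0.05]
wrist_force: [-5.3, 1.5, 5.4]
finger_gap: 0.0231
```

```bash
python3 - <<'E'
from tip import *
s,d=snap('wrist','w17'); print(s['clock'],s['tcp_pos'],s['finger_gap'],s['wrist_force'],s['torque'])
print(rel([.5824,-.1969,.2358],3.5))
E
```

```text
20.6 [ 0.58142411 -0.19745009  0.23583221] 0.023095137455756164 [-5.26357539  1.51770939  5.41814548] [0.32081567 0.68646424 0.04348699]
[0.001, 0.0, 0.0005, -0.07, 0.01, -0.14]
```

View pics/w17.png

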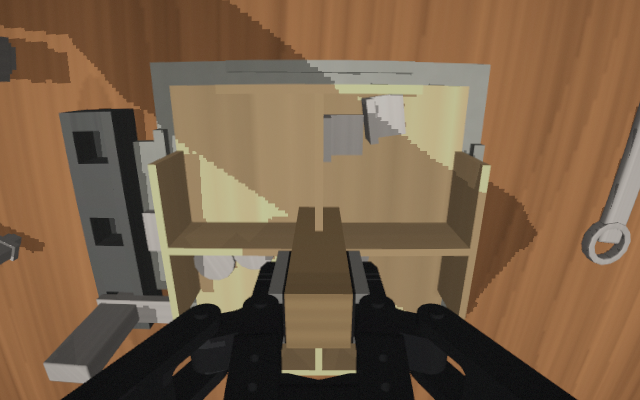

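Request:
jog_arm(series=[[0, 0, 0, 0, 0, 0], [0, 0, 0, 0, 0, 0], [0, 0, 0, 0, 0, 0], [0, 0, 0, 0, 0, 0], [0, -0.03, 0, 0, 0, 0], [0, -0.08, 0, 0, 0, 0], [0, -0.13, 0, 0, 0, 0], [0, -0.18, 0, 0, 0, 0], [0, -0.18, 0, 0, 0, 0]], gripper=0.6)

```text
clock: 21.78
tcp_pos: [0.5835, -0.1984, 0.4201]
ee_rot: [-1.573, -0.055, 0.041]
wrist_force: [-0.1, 0.5, -0.2]
finger_gap: 0.0516
```

```bash
python3 - <<'E'
from tip import *
s,d=snap('wrist','w18'); print(s['clock'],s['tcp_pos'],s['finger_gap'],s['wrist_force'])
for n in('side','scene'): snap(n,n[:1]+'18_'+n)
E
```

```text
21.775 [ 0.58346224 -0.19844924  0.42010226] 0.05158887770640856 [-0.08494073  0.51800422 -0.22023815]
```

View pics/w18.png

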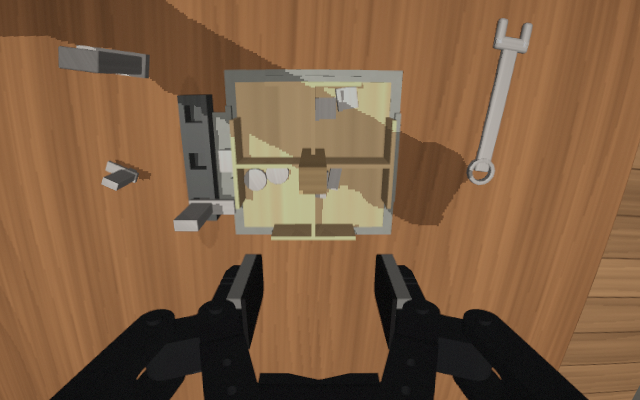

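View pics/s18_side.png

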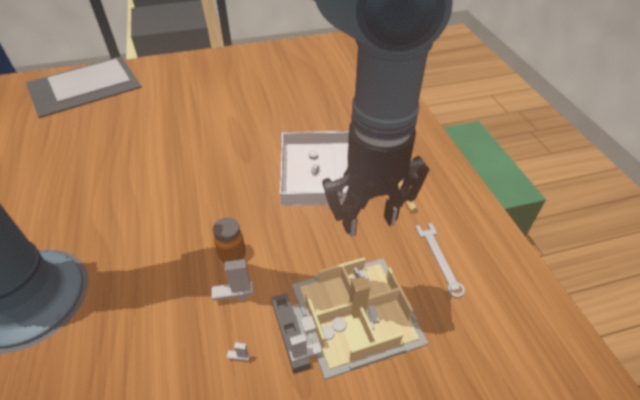

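View pics/s18_scene.png

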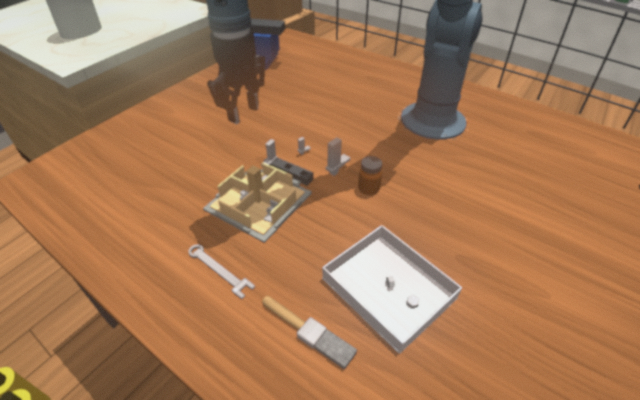

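```bash
python3 - <<'E'
from h import *
im=load('w18')[1]['image'][60:250,160:420,::-1]; cv2.imwrite('pics/w18c.png',cv2.resize(im,None,fx=3,fy=3,interpolation=cv2.INTER_CUBIC))
a=load('s18_side')[1]['image'][245:385,220:440,::-1]; b=load('s18_scene')[1]['image'][125:245,190:370,::-1]
a=cv2.resize(a,None,fx=3.5,fy=3.5,interpolation=cv2.INTER_CUBIC); cv2.imwrite('pics/s18c.png',a)
cv2.imwrite('pics/c18c.png',cv2.resize(b,None,fx=4.4,fy=4.4,interpolation=cv2.INTER_CUBIC))
E
```

```text
(no output)
```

View pics/w18c.png

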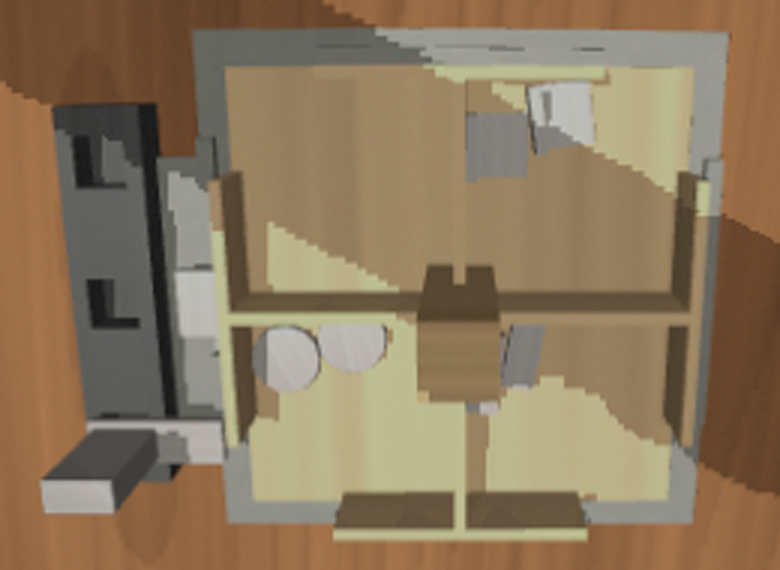

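View pics/s18c.png

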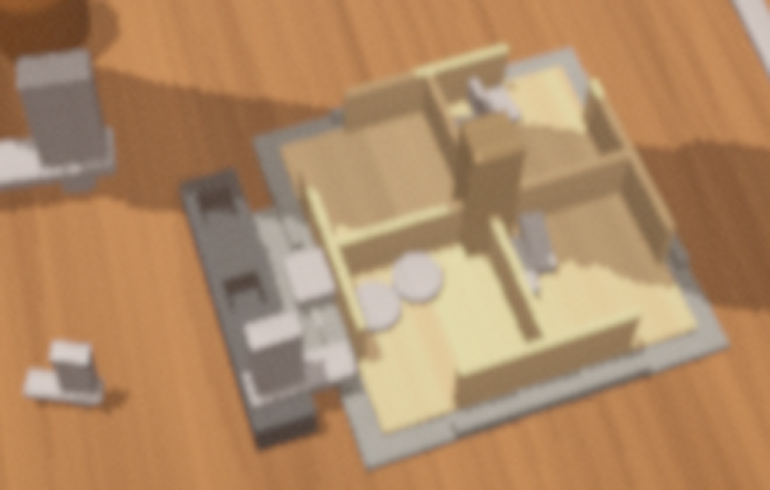

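View pics/c18c.png

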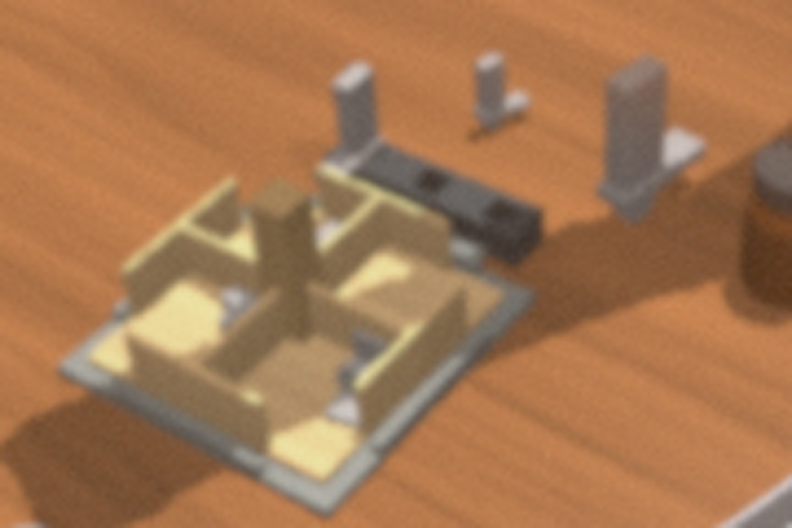

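```bash
python3 - <<'E'
from h import *
S=load('s18_side');C=load('s18_scene');W=load('w18')
f=lambda x,y:(220+x/3.5-.35,245+y/3.5-.35); g=lambda x,y:(190+x/4.4-.4,125+y/4.4-.4); w=lambda x,y:(160+x/3-.33,60+y/3-.33)
print('tab',tri([(*S,*f(274,331)),(*C,*g(354,76)),(*W,*w(79,496))]),'post',tri([(*S,*f(493,140)),(*C,*g(282,196)),(*W,*w(458,372))]))
s=monitor.read_state(); print(s['clock'],s['wrist_force'],s['joint_velocities'].round(3))
order.sign_off()
E
```

```text
tab [ 0.4601863  -0.25456938  0.08057578] post [ 0.57995324 -0.198754    0.1006028 ]
21.925 [ 0.1292737  -0.19985474 -0.54511908] [ 0.001  0.019 -0.009  0.022  0.    -0.001 -0.001]
the job is handed in; nothing more can be done
```

The job is done and handed in at about 22 s of the 67 s allowed; sign-off reports no verdict.

- **Stop slide:** I lifted the middle-sized one out of the middle notch and dropped it into the −y notch. Its tab top measured about z = 81 mm, against 82 mm expected when fully seated, and its arm is clear of the lug.
- **Nuts:** I tipped the organiser by its post to 48° over the pan, towards the (−x, +y) corner. Both nuts slid into the pan and their compartment is empty. One nut looks to be standing on edge, but it is well inside the pan.
- **Organiser:** It is back flat in the cradle with its lug beside the rail. The post top measured about z = 101 mm, as at the start, and 1–2 mm off its starting position. The gripper is open and raised clear.
- **Other contents:** Both discs and both angle brackets are clearly visible inside. One key is clear; the second shows only as a sliver behind the post, so I confirmed it less well.
- **Bystanders and forces:** I did not touch the jar, wrench, brush or the other two stops. The largest wrist force I saw at the end of a move was about 28 N, while pressing the stop home. No check failed or disagreed.

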